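# Take apart the pile of lab ware and set it out

## Task

The ware for the next practical stands in one pile on the spotting tile. Take it apart and set each piece in its place: the crucible upright in the middle of the balance pan, the smaller cork ring down over the thin peg and the larger one down over the thick peg, each lying flat on its stand's base, and the white spotting tile, wells up, in the middle of the grey mat and lined up with it. Set the two porcelain pieces (crucible and tile) down without dropping them, never tip the crucible over, and leave the beaker and the wash bottle where they stand.

Things in the scene. Friction and masses are not known exactly. Their poses are not given: they have to be found in the camera images.
- crucible: open white porcelain crucible without lid, top of the pile: 34 mm tall, 33 mm across its foot, 38 mm across its rim, 2.5 mm walls, 0.05 kg. Origin: centre of its underside, z up its axis. At the start it stands on the small cork ring
- cork_small: small flask-support ring of cork, 46 mm outside, 24 mm hole, 20 mm tall, 0.02 kg. Origin: centre of its underside, z up its axis. At the start it lies flat on the large cork ring, under the crucible
- cork_large: large flask-support ring of cork, 56 mm outside, 32 mm hole, 26 mm tall, 0.03 kg. Origin: centre of its underside, z up its axis. At the start it lies flat on the spotting tile, near its middle
- spot_tile: white porcelain spotting tile, a slab 56 mm (its x) by 124 mm (its y) by 14 mm thick with two rows of five shallow wells in its top, 0.22 kg. Origin: centre of its underside, z up. Bottom of the pile, lying on the bench; grip it across its 56 mm width once the pile is off
- balance: fixed white laboratory balance with a round steel pan 84 mm across. Origin: at bench level straight below the pan's centre; the pan's flat top is 44 mm above it. The housing is 115 mm wide (its y), 34 mm tall, and runs from 85 mm before the pan's centre (its -x, where the dark display is) to 50 mm behind it
- peg_thin: fixed peg stand with the thin peg: round wooden base 68 mm across and 8 mm thick, with an upright peg 8 mm across whose tip is 44 mm above the bench. Origin: centre of the base's underside, on the peg's axis. Place of the small cork ring, which then lies on the base with its underside 8 mm above the bench
- peg_thick: fixed peg stand with the thick peg: round wooden base 86 mm across and 8 mm thick, with an upright peg 16 mm across whose tip is 44 mm above the bench. Origin: centre of the base's underside, on the peg's axis. Place of the large cork ring, which then lies on the base with its underside 8 mm above the bench
- mat: fixed flat light grey mat on the bench, 78 mm (its x) by 148 mm (its y) by 3 mm thick. Origin: centre of its underside. Place of the spotting tile, long side along long side, either way round
- beaker: bystander: small empty glass beaker, 52 mm across, 65 mm tall, loose. Origin: centre of its underside
- wash_bottle: bystander: white wash bottle with a red cap and a thin bent spout, 60 mm across, 140 mm tall to the cap's top and about 170 mm to the spout's, loose. Origin: centre of its underside
Things that resemble listed ones, but are neither listed nor needed, are in the scene too. Several things have the shape of the spot_tile; the one meant has the colours described above. Several things have the shape of the crucible; the one meant has the colours described above.

How it is judged:
By the outcome, as a careful person would: the job done as asked, in the order asked, and still so for the second after the job is handed in, with the robot touching nothing.
It also fails if it takes over 115 s, if anything falls off the work surface, if the arm or the gripper's body presses on something with over 40 N, if the wrist force passes 120 N, or if a joint passes its speed limit or range.

## Robot

A 6-joint arm with a two-finger parallel gripper is mounted at the origin on the work surface. World frame = base frame: x ahead of the robot, y to its left, z up, the work surface at z = 0. Lengths are in mm, angles in rad, forces in N, time in s.
With the tool pointing down it reaches from about 350 to 875 mm from the base axis. Payload 4.2 kg.
Tool frame: the origin (TCP) lies midway between the tips of the shut fingers; the grasp point (between the pads) lies 19 mm behind it; z points along the fingers, y is the line along which they close (so a half turn about z gives the same grasp; the last joint's range is limited). The gripper opens to 85 mm and grips with 20 to 120 N. Pads are 22 mm wide; open, the fingers measure 114 mm over their backs; the gripper's body (76 mm by 85 mm) begins 54 mm behind the grasp point. The pads swing forward as they close: fully open they stand 13 mm farther back than shut.
Start: joints at [-0.873, 0.385, 0.008, 0, -1.194, -0.259], TCP at [265.545, -565.76, 231.312] pointing down, gripper open.
Joint ranges: [-3.14, 3.14], [-1.21, 2.06], [-1.07, 1.41], [-3.16, 2.05], [-2.99, -0.16], [-3.1, 3.1]. Speed limits (rad/s): [2.79, 2.79, 3.14, 3.14, 3.14, 3.14].

## Interface

Orientations are given as a unit quaternion [x, y, z, w].
In Python, from bench import arm gives the robot as it stands.
- The arm moves only by the tool send_rows, never from a script. Its argument "targets" is a list of rows, each an object of numbers: "gripper": the gripper command: -1 is fully open, 1 is shut, values between are in proportion; "x", "y", "z": the shift along the tool's x, y, z in cm; "ax", "ay", "az": the turn, a rotation vector about the tool's x, y, z in degrees. A call has 1 to 5 rows; each row shifts and turns the commanded pose from where the row before left it, along the tool's axes as they then stand; what a row does not reach is not made up. A row lasts 1/12 s, in which the tool goes at most 41.7 mm and 7.16 degrees, less where a joint would pass 70% of its speed; a pose out of reach is approached as far as the arm can. A call is refused whole if a number of a shift passes 4.17 or a number of a turn 7.16, either way. A call with a gripper value outside its range is refused whole. The fingers move at their own pace and stop on an object; the grip force is fixed at half the most. Time passes only in rows, so rows that do not move let the fingers close. It gives the time, the measured TCP pose, the force, the opening and the grip force at its end, in the units of the state.
- arm.read_state(): the state, without advancing time (a new reading comes with each control period).
- arm.get_image(name): name is "side" or "top"; returns (picture, depth): 420x560x3 uint8, red, green, blue; 420x560 float32, mm along the optical axis (not along the pixel's ray), 0 where there is no reading.
- arm.camera_model(name): a dict with "fx", "fy", "cx", "cy" (pixels), "cam_to_world" (4x4, takes a point from camera to world coordinates). Camera axes: x right, y down, z forward; pixel columns grow to the right and rows downward; lengths in mm; the calibration is good to about 2 mm. A picture is of the moment at which its call begins. camera_model takes no time and is no camera call.
- arm.job_done(): hands the job in; it is judged then, once.
Trained networks look in the newest picture that a camera, given by its name, has taken for a name from the list of things; names that differ only in an ending like _2 or _b are one class to them, and where a whole thing is asked for, a point or a joint stands for the part that bears it (a point fixed in the world has none). Each returns a list of dicts, best first, with "score" (0 to 1); they miss things now and then, are a little off and sometimes report something else, mostly with a low value. They report only what shows in the picture. A call takes as long as a camera call. They do not tell look-alikes from the thing itself.
- arm.boxes_of(camera, thing): "rect" ([left, top, width, height] in pixels, round what is visible of it).
The state is a dict: "clock": time; "joints": joint angles; "joint_vel": joint speeds; "joint_efforts": joint torques, N m; "position": TCP position; "ee_rot": TCP orientation; "contact_force": force on the tool from outside, world axes, zero at the start; "wrist_torque": the same for the moment, N m; "gripper_width": finger opening in mm; "grasp_force": force on a finger pad.
Only numpy, scipy, OpenCV 4.12 (cv2) and the standard library are available. Lean on these libraries where they do the work, as an engineer would, in place of code of your own. Each camera call takes 0.05 s, during which the arm holds its last target. There are 200 camera calls.

## Working session

There is one attempt and no reset: what is moved stays moved. The work goes in short steps, Python scripts to look and compute and a tool call to move; the robot and the scene stay as the last step left them, time stands still between calls to the robot, and variables do not carry over. Pictures are saved under pics/ and viewed, at most 14 in all, crops included, and the job is handed in when it is done.

Besides the shell and the picture viewer there is one more tool, called after "Emit:" as name([rows], argument=value, ...), one row to a line, values as JSON. send_rows: Moves the arm, as the interface text tells. Its arguments: {"type":"object","properties":{"targets":{"type":"array"}},"required":["targets"]}

```bash
ls; mkdir -p pics
cat > h.py <<'E'
import numpy as np, cv2
from bench import arm
def shot(cam,name=None):
    im,d=arm.get_image(cam)
    if name: cv2.imwrite('pics/'+name,im[:,:,::-1])
    return im,d
def cloud(cam,d):
    m=arm.camera_model(cam); v,u=np.indices(d.shape)
    p=np.stack([(u-m['cx'])/m['fx']*d,(v-m['cy'])/m['fy']*d,d,np.ones_like(d)],-1)
    w=p@np.array(m['cam_to_world']).T
    w=w[...,:3]; w[d==0]=np.nan
    return w
E
python3 - <<'E'
from h import *
print(arm.read_state())
for c in('top','side'):
    im,d=shot(c,c+'0.png'); np.save(c+'0.npy',cloud(c,d)); np.save(c+'0im.npy',im)
    print(c,np.round(np.array(arm.camera_model(c)['cam_to_world']),2).tolist())
    for t in 'crucible cork_small cork_large spot_tile balance peg_thin peg_thick mat beaker wash_bottle'.split():
        print(t,[(np.round(b['rect']).tolist(),round(b['score'],2)) for b in arm.boxes_of(c,t)][:4])
E
```

```text
pics
{'clock': 0.0, 'joints': array([-8.73376268e-01,  3.85578746e-01,  6.62178900e-03, -4.91379056e-04,
       -1.19398819e+00, -2.58581592e-01]), 'joint_vel': array([-0.00041748, -0.00142837, -0.00082461, -0.00033164, -0.00039216,
        0.00034657]), 'joint_efforts': array([ 1.41540615e-03, -3.92289555e+01,  1.88402706e+01,  4.18591797e+00,
       -4.54402354e-03, -1.85053381e-05]), 'position': array([ 265.31412634, -565.25035165,  230.20773301]), 'ee_rot': array([-2.17574211e-01,  9.76043163e-01,  1.05903144e-03, -2.91473549e-04]), 'contact_force': array([-0.69019611,  0.34572991, -0.63601515]), 'wrist_torque': array([ 0.01160412, -0.0187809 ,  0.02196384]), 'grasp_force': 0.0, 'gripper_width': 85.43924953957195}
top [[-0.02, -0.99, 0.12, 378.79], [-1.0, 0.02, -0.0, 80.38], [0.0, -0.12, -0.99, 1460.85], [0.0, 0.0, 0.0, 1.0]]
crucible [([288.0, 164.0, 13.0, 16.0], 0.5), ([306.0, 204.0, 18.0, 14.0], 0.5), ([312.0, 197.0, 13.0, 16.0], 0.46), ([359.0, 151.0, 58.0, 36.0], 0.18)]
cork_small [([308.0, 203.0, 15.0, 15.0], 0.65)]
cork_large [([312.0, 197.0, 12.0, 17.0], 0.4), ([307.0, 20
[... 394 characters left out ...]
 0.76)]
wash_bottle [([115.0, 178.0, 29.0, 27.0], 0.7)]
side [[-0.72, -0.41, 0.56, 35.5], [-0.69, 0.43, -0.57, 581.7], [-0.01, -0.8, -0.6, 610.54], [0.0, 0.0, 0.0, 1.0]]
crucible [([245.0, 196.0, 16.0, 19.0], 0.75)]
cork_small [([291.0, 197.0, 17.0, 13.0], 0.5)]
cork_large [([287.0, 207.0, 25.0, 14.0], 0.65)]
spot_tile [([329.0, 234.0, 56.0, 28.0], 0.71), ([271.0, 203.0, 55.0, 29.0], 0.68)]
balance [([359.0, 166.0, 69.0, 40.0], 0.77)]
peg_thin [([213.0, 292.0, 39.0, 31.0], 0.82)]
peg_thick [([178.0, 231.0, 37.0, 30.0], 0.83)]
mat [([293.0, 159.0, 51.0, 28.0], 0.64)]
beaker [([235.0, 159.0, 17.0, 30.0], 0.58), ([290.0, 159.0, 53.0, 27.0], 0.27)]
wash_bottle [([64.0, 258.0, 57.0, 86.0], 0.93)]
```

View pics/top0.png

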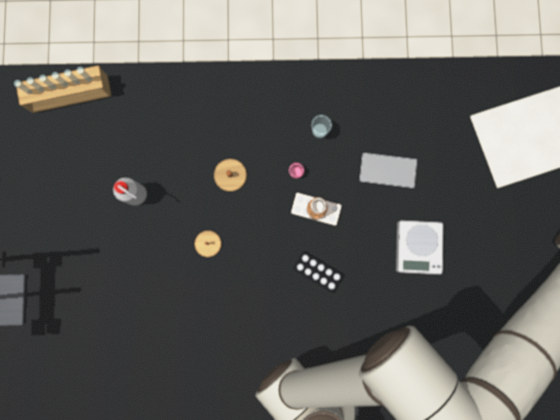

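View pics/side0.png

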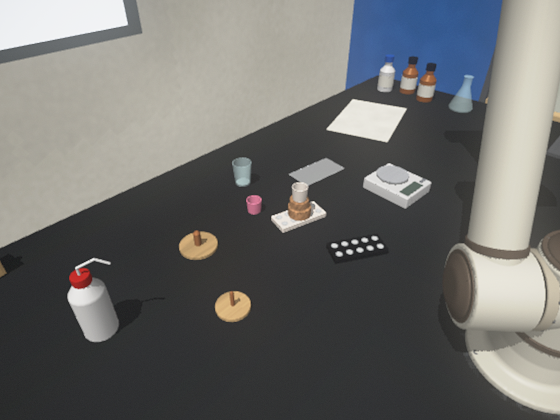

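The top view shows the pile at (317,208) and the mat at (388,170). The pan is at (422,240), the thick peg at (231,174) and the thin peg at (208,243). The beaker is at (321,126) and the wash bottle at (130,191). The pink crucible (296,170) and the black tile (319,272) are look-alikes. The side view agrees, with the pile at (300,205).

```bash
cat > m.py <<'E'
from h import *
def reg(w,rect,zlo,zhi):
    x,y,a,b=rect; p=w[y:y+b,x:x+a].reshape(-1,3); return p[(p[:,2]>zlo)&(p[:,2]<zhi)]
def circ(p):
    (c,r)=cv2.minEnclosingCircle(p[:,:2].astype(np.float32)); return np.round(c,1),round(r,1)
def rep(n,p):
    if len(p)<3: print(n,len(p)); return
    (c,s,a)=cv2.minAreaRect(p[:,:2].astype(np.float32))
    print(n,len(p),'mid',np.round((p.min(0)+p.max(0))/2,1),'med',np.round(np.median(p,0),1),'circ',*circ(p),'rect',np.round(c,1),np.round(s,1),round(a,1))
E
python3 - <<'E'
from m import *
R={'top':dict(pile=(280,180,75,55),mat=(352,145,75,50),bal=(390,212,60,65),thick=(208,152,46,44),thin=(188,226,40,36),beak=(305,108,32,36),pink=(284,158,24,26),wash=(105,170,50,42)),
'side':dict(pile=(262,178,72,56),mat=(284,154,66,36),bal=(355,160,82,50),thick=(172,225,52,40),thin=(208,285,52,40),beak=(228,150,32,42),pink=(242,190,24,28),wash=(60,255,65,90))}
for c in R:
    w=np.load(c+'0.npy');im=np.load(c+'0im.npy').astype(int); r=R[c]; print(c,arm.camera_model(c)['fx'])
    print('bench z',np.nanmedian(w[180:200,325:350,2]) if c=='top' else np.nanmedian(w[260:300,300:400,2]))
    rep('cruc top',reg(w,r['pile'],84,110)); rep('small',reg(w,r['pile'],52,64)); rep('large',reg(w,r['pile'],30,45));rep('tile',reg(w,r['pile'],9,20))
    g=np.where((im.min(-1)>110)[...,None],w,np.nan); rep('mat',reg(g,r['mat'],-6,12)); rep('tile white',reg(g,r['pile'],7,22))
    p=reg(w,r['bal'],40,52); rep('pan',p); rep('bal',reg(w,r['bal'],28,52))
    for k in('thick','thin'):
        rep(k+' peg',reg(w,r[k],25,60)); 
        b=np.where((im[...,0]>110)[...,None],w,np.nan); rep(k+' base',reg(b,r[k],2,16))
    rep('beak',reg(w,r['beak'],20,90)); rep('pink',reg(w,r['pink'],15,50)); rep('wash',reg(w,r['wash'],15,200))
E
```

```text
top 542.4679069387231
bench z -0.37144175850028205
cruc top 56 mid [527.5 -13.9  91.8] med [531.3 -16.5  92.5] circ [528.  -13.5] 18.7 rect [528.3 -13.4] [34.3 36.4] 43.1
small 121 mid [527.5 -12.2  58. ] med [523.  -10.4  60.7] circ [527.8 -12.2] 22.5 rect [524.9  -9.7] [44.6 36.4] 47.7
large 98 mid [527.6 -13.7  37.4] med [515.6 -11.9  39.4] circ [527.9 -13.7] 28.1 rect [527.5 -13.4] [53.9 54.6] 57.4
tile 558 mid [526.6 -12.3  14.4] med [526.8   5.5  13.9] circ [525.4 -12.3] 66.0 rect [527.9 -12.8] [123.5  56.3] 73.4
mat 1582 mid [ 630.2 -214.7    3. ] med [ 630.2 -213.8    2.3] circ [ 632.3 -214.9] 83.2 rect [ 630.9 -213.7] [151.   81.7] 81.6
tile white 598 mid [527.2 -12.8  14.3] med [526.8   4.8  13.8] circ [527.7 -12.7] 66.9 rect [528.1 -12.7] [123.8  56.6] 73.4
pan 715 mid [ 415.5 -283.6   45.9] med [ 436.8 -284.8   43.8] circ [ 418.  -292.7] 72.8 rect [ 419.5 -279.3] [105.3 122.7] 83.6
bal 2153 mid [ 420.1 -284.4   39.9] med [ 419.3 -280.7   35.9] circ [ 419.2 -284.1] 85.0 rect [ 420.4 -283. ] [115.9 134.8] 85.8
thick peg 33 mid [624.5 217.7  38.8] med [623.1 217.   42.2] cir
[... 1933 characters left out ...]
5 mid [622.9 216.6   9. ] med [617.2 223.2   7. ] circ [622.3 214.6] 45.5 rect [622.2 217.1] [84.7 84.2] 66.6
thin peg 35 mid [438.3 278.3  34.9] med [436.5 278.8  36.5] circ [437.7 278.5] 4.3 rect [437.  278.9] [7.7 5.7] 54.7
thin base 787 mid [438.4 277.9   8.6] med [435.  281.5   7.1] circ [438.2 277.9] 34.5 rect [437.8 278.1] [64.8 67.8] 50.7
beak 381 mid [742.5 -29.6  43.5] med [735.9 -24.1  49.9] circ [743.3 -29.9] 28.1 rect [742.9 -29.2] [48.9 53.5] 46.4
pink 175 mid [628.2  37.9  24.9] med [628.5  37.4  25.8] circ [628.8  39. ] 20.0 rect [628.3  37.8] [35.5 37.8] 20.2
wash 2415 mid [569.  467.4  92.1] med [556.7 477.3  93.2] circ [569.3 465.2] 40.2 rect [567.7 466.7] [74.9 47.3] 84.3
```

Averaging the two cameras:

| Thing | Position (mm) | Notes |
|---|---|---|
| Pile | (526.7, -13.5) | tile long axis at 73.5° |
| Pan | (436, -285) | |
| Thin peg | (439, 278.5) | |
| Thick peg | (623.7, 217.4) | |
| Mat | (631, -213.5) | long axis about 82° |

I'll first turn the tool so that tool y = -world x and tool x = -world y, lowering it as it turns.

Emit:
send_rows([
  {"gripper": -1, "z": 0.8, "az": -6.5},
  {"gripper": -1, "z": 0.8, "az": -6.5},
  {"gripper": -1, "z": 0.8, "az": -6.5},
  {"gripper": -1, "z": 0.8, "az": -6.5},
  {"gripper": -1, "z": 0.8, "az": -6.5},
])

```text
$.targets[0]: bad value
```

Emit:
send_rows([
  {"gripper": -1, "z": 0.8, "az": -6.5},
  {"gripper": -1, "z": 0.8, "az": -6.5},
  {"gripper": -1, "z": 0.8, "az": -6.5},
  {"gripper": -1, "z": 0.8, "az": -6.5},
  {"gripper": -1, "z": 0.8, "az": -6.5},
])

```text
$.targets[0]: bad value
```

Emit:
send_rows([
  {"gripper": -1, "x": -3.5, "y": -1.6},
  {"gripper": -1, "x": -3.5, "y": -1.6},
  {"gripper": -1, "x": -3.5, "y": -1.6},
  {"gripper": -1, "x": -3.5, "y": -1.6},
  {"gripper": -1, "x": -3.5, "y": -1.6},
])

```text
$.targets[0]: bad value
```

Emit:
send_rows([
  {"gripper": -1, "x": 0, "y": 0, "z": 0.8, "ax": 0, "ay": 0, "az": -6.5},
  {"gripper": -1, "x": 0, "y": 0, "z": 0.8, "ax": 0, "ay": 0, "az": -6.5},
  {"gripper": -1, "x": 0, "y": 0, "z": 0.8, "ax": 0, "ay": 0, "az": -6.5},
  {"gripper": -1, "x": 0, "y": 0, "z": 0.8, "ax": 0, "ay": 0, "az": -6.5},
  {"gripper": -1, "x": 0, "y": 0, "z": 0.8, "ax": 0, "ay": 0, "az": -6.5},
])

```text
clock: 1.52
position: [265.6, -565.8, 191.0]
ee_rot: [-0.485, 0.875, -0.0, 0.0]
contact_force: [0.0, -0.2, 0.2]
gripper_width: 85.3
grasp_force: 0.0
```

Emit:
send_rows([
  {"gripper": -1, "x": 0, "y": 0, "z": 0.8, "ax": 0, "ay": 0, "az": -6.5},
  {"gripper": -1, "x": 0, "y": 0, "z": 0.8, "ax": 0, "ay": 0, "az": -6.5},
  {"gripper": -1, "x": 0, "y": 0, "z": 0.8, "ax": 0, "ay": 0, "az": -6.5},
  {"gripper": -1, "x": 0, "y": 0, "z": 0.8, "ax": 0, "ay": 0, "az": -6.5},
  {"gripper": -1, "x": 0, "y": 0, "z": 0.8, "ax": 0, "ay": 0, "az": -6.5},
])

```text
clock: 1.93
position: [265.6, -565.8, 151.0]
ee_rot: [0.71, -0.704, 0.0, 0.0]
contact_force: [0.0, -0.1, -0.5]
gripper_width: 85.4
grasp_force: 0.0
```

Emit:
send_rows([
  {"gripper": -1, "x": -3.5, "y": -1.6, "z": 0, "ax": 0, "ay": 0, "az": 0},
  {"gripper": -1, "x": -3.5, "y": -1.6, "z": 0, "ax": 0, "ay": 0, "az": 0},
  {"gripper": -1, "x": -3.5, "y": -1.6, "z": 0, "ax": 0, "ay": 0, "az": 0},
  {"gripper": -1, "x": -3.5, "y": -1.6, "z": 0, "ax": 0, "ay": 0, "az": 0},
  {"gripper": -1, "x": -3.5, "y": -1.6, "z": 0, "ax": 0, "ay": 0, "az": 0},
])

```text
clock: 2.35
position: [345.5, -389.1, 151.4]
ee_rot: [0.708, -0.706, 0.0, 0.0]
contact_force: [1.2, -0.6, 0.5]
gripper_width: 85.4
grasp_force: 0.0
```

Emit:
send_rows([
  {"gripper": -1, "x": -3.5, "y": -1.6, "z": 0, "ax": 0, "ay": 0, "az": 0},
  {"gripper": -1, "x": -3.5, "y": -1.6, "z": 0, "ax": 0, "ay": 0, "az": 0},
  {"gripper": -1, "x": -3.5, "y": -1.6, "z": 0, "ax": 0, "ay": 0, "az": 0},
  {"gripper": -1, "x": -3.5, "y": -1.6, "z": 0, "ax": 0, "ay": 0, "az": 0},
  {"gripper": -1, "x": -3.5, "y": -1.6, "z": 0, "ax": 0, "ay": 0, "az": 0},
])

```text
clock: 2.77
position: [425.3, -213.6, 151.7]
ee_rot: [0.708, -0.706, 0.0, -0.0]
contact_force: [1.2, -1.0, -0.2]
gripper_width: 85.5
grasp_force: 0.0
```

Emit:
send_rows([
  {"gripper": -1, "x": -3.5, "y": -1.6, "z": 0, "ax": 0, "ay": 0, "az": 0},
  {"gripper": -1, "x": -3.5, "y": -1.6, "z": 0, "ax": 0, "ay": 0, "az": 0},
  {"gripper": -1, "x": -3.5, "y": -1.6, "z": 0, "ax": 0, "ay": 0, "az": 0},
  {"gripper": -1, "x": -3.5, "y": -1.6, "z": 0, "ax": 0, "ay": 0, "az": 0},
  {"gripper": -1, "x": 0, "y": 0, "z": 0, "ax": 0, "ay": 0, "az": 0},
])

```text
clock: 3.18
position: [491.7, -70.6, 152.0]
ee_rot: [0.71, -0.704, 0.001, -0.001]
contact_force: [0.2, -0.5, -0.8]
gripper_width: 85.1
grasp_force: 0.0
```

Emit:
send_rows([
  {"gripper": -1, "x": -2.8, "y": -1.7, "z": 0, "ax": 0, "ay": 0, "az": 0},
  {"gripper": -1, "x": -2.8, "y": -1.8, "z": 0, "ax": 0, "ay": 0, "az": 0},
  {"gripper": -1, "x": 0, "y": 0, "z": 2.0, "ax": 0, "ay": 0, "az": 0},
  {"gripper": -1, "x": 0, "y": 0, "z": 2.0, "ax": 0, "ay": 0, "az": 0},
  {"gripper": -1, "x": 0, "y": 0, "z": 1.0, "ax": 0, "ay": 0, "az": 0},
])

```text
clock: 3.6
position: [522.1, -18.9, 99.3]
ee_rot: [0.708, -0.706, -0.001, 0.001]
contact_force: [-0.8, 0.3, -0.3]
gripper_width: 85.9
grasp_force: 0.0
```

Run:
```python
from h import *
print(arm.read_state()['position'])
im,d=shot('side'); im=im[110:260,200:400]
cv2.imwrite('pics/s1.png',cv2.resize(im[:,:,::-1],None,fx=4,fy=4))
```

```text
[522.09591815 -18.87709221  99.33338574]
```

View pics/s1.png

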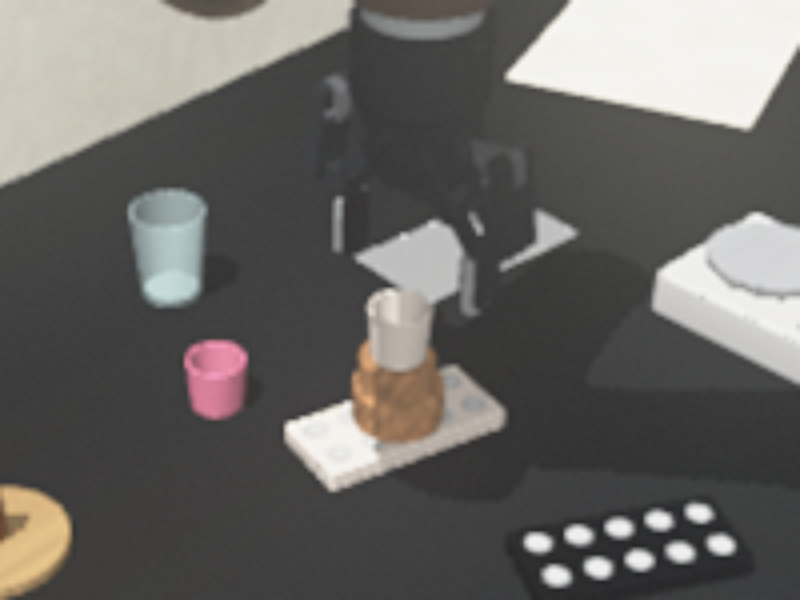

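The side crop shows the open fingers, at crop pixels (350,225) and (475,290), straddling the crucible at (400,325) and still above it. The beaker and the pink crucible are clear.

Emit:
send_rows([
  {"gripper": -1, "x": -0.5, "y": -0.5, "z": 1.2, "ax": 0, "ay": 0, "az": 0},
  {"gripper": -1, "x": 0, "y": 0, "z": 1.5, "ax": 0, "ay": 0, "az": 0},
  {"gripper": -1, "x": 0, "y": 0, "z": 1.0, "ax": 0, "ay": 0, "az": 0},
  {"gripper": -1, "x": 0, "y": 0, "z": 0, "ax": 0, "ay": 0, "az": 0},
  {"gripper": -0.1, "x": 0, "y": 0, "z": 0, "ax": 0, "ay": 0, "az": 0},
])

```text
clock: 4.07
position: [528.3, -14.3, 64.2]
ee_rot: [0.708, -0.706, 0.0, 0.0]
contact_force: [0.4, 0.1, 1.0]
gripper_width: 75.6
grasp_force: 0.0
```

Emit:
send_rows([
  {"gripper": 0.1, "x": 0, "y": 0, "z": 0, "ax": 0, "ay": 0, "az": 0},
  {"gripper": 0.3, "x": 0, "y": 0, "z": 0, "ax": 0, "ay": 0, "az": 0},
  {"gripper": 1, "x": 0, "y": 0, "z": 0, "ax": 0, "ay": 0, "az": 0},
  {"gripper": 1, "x": 0, "y": 0, "z": 0, "ax": 0, "ay": 0, "az": 0},
  {"gripper": 1, "x": 0, "y": 0, "z": 0, "ax": 0, "ay": 0, "az": 0},
])

```text
clock: 4.48
position: [528.3, -14.2, 65.4]
ee_rot: [0.708, -0.706, 0.0, -0.0]
contact_force: [-1.9, 0.3, 5.1]
gripper_width: 35.5
grasp_force: 59.4
```

Emit:
send_rows([
  {"gripper": 1, "x": 0, "y": 0, "z": -1.0, "ax": 0, "ay": 0, "az": 0},
  {"gripper": 1, "x": 0, "y": 0, "z": -2.0, "ax": 0, "ay": 0, "az": 0},
  {"gripper": 1, "x": 0, "y": 0, "z": -2.5, "ax": 0, "ay": 0, "az": 0},
  {"gripper": 1, "x": 0, "y": 0, "z": -2.0, "ax": 0, "ay": 0, "az": 0},
  {"gripper": 1, "x": 0, "y": 0, "z": -1.0, "ax": 0, "ay": 0, "az": 0},
])

```text
clock: 4.9
position: [529.8, -13.8, 152.7]
ee_rot: [0.708, -0.706, 0.002, -0.002]
contact_force: [0.9, 0.9, -0.7]
gripper_width: 36.5
grasp_force: 59.9
```

Run:
```python
from m import *
s=arm.read_state();print(s['position'],s['contact_force'],s['gripper_width'])
im,d=shot('side'); w=cloud('side',d); 
rep('small',reg(w,(262,178,72,56),52,64)); rep('large',reg(w,(262,178,72,56),30,45))
im=im[100:250,200:400]
cv2.imwrite('pics/s2.png',cv2.resize(im[:,:,::-1],None,fx=4,fy=4))
```

```text
[529.78475222 -13.84561903 152.66516993] [ 0.86417937  0.8568981  -0.67517788] 36.47059413290098
small 188 mid [525.8 -13.5  57.1] med [524.2 -10.7  58.6] circ [525.9 -12.8] 23.2 rect [525.8 -13.4] [42.8 43.9] 2.9
large 169 mid [522.9 -12.4  37.5] med [511.    2.   38.5] circ [524.3 -13.2] 28.1 rect [520.8  -8.2] [55.2 40.7] 39.0
```

View pics/s2.png

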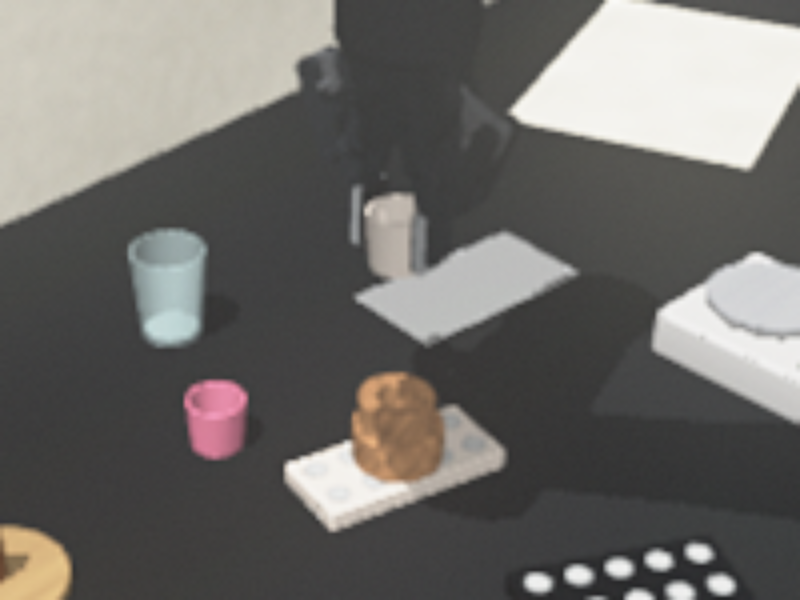

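The side crop shows the crucible upright in the fingers at (390,235), with its underside about level with the fingertips. The corks have not moved, at (397,425).

Emit:
send_rows([
  {"gripper": 1, "x": 2.4, "y": 0.8, "z": 0, "ax": 0, "ay": 0, "az": 0},
  {"gripper": 1, "x": 3.2, "y": 1.1, "z": 0, "ax": 0, "ay": 0, "az": 0},
  {"gripper": 1, "x": 3.2, "y": 1.1, "z": 0, "ax": 0, "ay": 0, "az": 0},
  {"gripper": 1, "x": 3.2, "y": 1.1, "z": 0, "ax": 0, "ay": 0, "az": 0},
  {"gripper": 1, "x": 3.2, "y": 1.1, "z": 0, "ax": 0, "ay": 0, "az": 0},
])

```text
clock: 5.37
position: [475.3, -167.3, 148.4]
ee_rot: [0.708, -0.706, -0.001, 0.0]
contact_force: [0.7, -0.7, -0.1]
gripper_width: 35.9
grasp_force: 59.9
```

Emit:
send_rows([
  {"gripper": 1, "x": 3.2, "y": 1.1, "z": 1.0, "ax": 0, "ay": 0, "az": 0},
  {"gripper": 1, "x": 3.2, "y": 1.1, "z": 1.5, "ax": 0, "ay": 0, "az": 0},
  {"gripper": 1, "x": 3.2, "y": 1.0, "z": 1.5, "ax": 0, "ay": 0, "az": 0},
  {"gripper": 1, "x": 2.0, "y": 0.7, "z": 1.5, "ax": 0, "ay": 0, "az": 0},
  {"gripper": 1, "x": 0, "y": 0, "z": 1.0, "ax": 0, "ay": 0, "az": 0},
])

```text
clock: 5.78
position: [435.1, -284.7, 81.8]
ee_rot: [-0.706, 0.708, 0.002, -0.001]
contact_force: [-0.3, 0.2, -0.4]
gripper_width: 36.1
grasp_force: 59.9
```

Emit:
send_rows([
  {"gripper": 1, "x": 0, "y": 0, "z": 0.5, "ax": 0, "ay": 0, "az": 0},
  {"gripper": 1, "x": 0, "y": 0, "z": 0, "ax": 0, "ay": 0, "az": 0},
])

```text
clock: 5.95
position: [436.7, -281.8, 77.5]
ee_rot: [0.708, -0.706, -0.002, 0.001]
contact_force: [0.8, 0.0, -0.4]
gripper_width: 35.8
grasp_force: 59.9
```

Run:
```python
from m import *
s=arm.read_state();p=s['position'];print(p,s['contact_force'])
im,d=shot('side'); w=cloud('side',d)
q=w.reshape(-1,3); c=im.reshape(-1,3).astype(int)
k=(abs(q[:,0]-p[0])<26)&(abs(q[:,1]-p[1])<26)&(q[:,2]>55)&(c.min(1)>140)
rep('cruc',q[k]); print(q[k][:,2].min(),q[k][:,2].max())
```

```text
[ 436.68282714 -281.81333722   77.54541212] [ 0.78742539  0.041611   -0.41604408]
cruc 160 mid [ 439.5 -281.2  118.7] med [ 434.1 -270.6   96.4] circ [ 442.3 -278.9] 22.8 rect [ 439.  -281.2] [38.5 37.2] 88.0
72.27105813219987 165.12824684829468
```

The crucible's underside is about 5.3 mm below the TCP, so it should meet the pan at TCP z of about 49.3.

Emit:
send_rows([
  {"gripper": 1, "x": 0.3, "y": 0, "z": 1.0, "ax": 0, "ay": 0, "az": 0},
  {"gripper": 1, "x": 0, "y": 0, "z": 1.0, "ax": 0, "ay": 0, "az": 0},
  {"gripper": 1, "x": 0, "y": 0, "z": 0.5, "ax": 0, "ay": 0, "az": 0},
  {"gripper": 1, "x": 0, "y": 0, "z": 0, "ax": 0, "ay": 0, "az": 0},
  {"gripper": 1, "x": 0, "y": 0, "z": 0.1, "ax": 0, "ay": 0, "az": 0},
])

```text
clock: 6.42
position: [437.9, -285.0, 53.0]
ee_rot: [0.708, -0.706, -0.0, 0.0]
contact_force: [0.4, -0.8, 0.0]
gripper_width: 35.8
grasp_force: 59.9
```

Emit:
send_rows([
  {"gripper": 1, "x": 0, "y": 0, "z": 0.1, "ax": 0, "ay": 0, "az": 0},
  {"gripper": 1, "x": 0, "y": 0, "z": 0, "ax": 0, "ay": 0, "az": 0},
])

```text
clock: 6.58
position: [438.0, -285.3, 52.4]
ee_rot: [0.708, -0.706, 0.0, -0.0]
contact_force: [-0.2, -0.0, -0.5]
gripper_width: 35.9
grasp_force: 59.9
```

Emit:
send_rows([
  {"gripper": 1, "x": 0, "y": 0.2, "z": 0.1, "ax": 0, "ay": 0, "az": 0},
  {"gripper": 1, "x": 0, "y": 0, "z": 0.1, "ax": 0, "ay": 0, "az": 0},
  {"gripper": 1, "x": 0, "y": 0, "z": 0, "ax": 0, "ay": 0, "az": 0},
])

```text
clock: 6.83
position: [435.6, -285.3, 50.3]
ee_rot: [0.708, -0.706, -0.0, 0.0]
contact_force: [0.4, 0.7, -1.4]
gripper_width: 36.0
grasp_force: 59.9
```

Emit:
send_rows([
  {"gripper": 1, "x": 0, "y": 0, "z": 0.1, "ax": 0, "ay": 0, "az": 0},
  {"gripper": 1, "x": 0, "y": 0, "z": 0, "ax": 0, "ay": 0, "az": 0},
])

```text
clock: 7.0
position: [435.9, -285.4, 49.3]
ee_rot: [0.708, -0.706, 0.0, -0.0]
contact_force: [-0.4, 0.1, -0.5]
gripper_width: 35.9
grasp_force: 60.0
```

Emit:
send_rows([
  {"gripper": 1, "x": 0, "y": 0, "z": 0.1, "ax": 0, "ay": 0, "az": 0},
  {"gripper": 1, "x": 0, "y": 0, "z": 0, "ax": 0, "ay": 0, "az": 0},
])

```text
clock: 7.17
position: [436.0, -285.5, 49.1]
ee_rot: [0.708, -0.706, 0.0, 0.0]
contact_force: [-1.8, 0.7, 5.2]
gripper_width: 35.8
grasp_force: 60.3
```

Emit:
send_rows([
  {"gripper": 1, "x": 0, "y": 0, "z": 0.05, "ax": 0, "ay": 0, "az": 0},
  {"gripper": 1, "x": 0, "y": 0, "z": 0, "ax": 0, "ay": 0, "az": 0},
])

```text
clock: 7.33
position: [435.9, -285.5, 49.1]
ee_rot: [0.708, -0.706, 0.0, 0.0]
contact_force: [-2.1, 2.2, 8.0]
gripper_width: 35.9
grasp_force: 60.5
```

Contact is at z 49.1 with 8 N. Releasing.

Emit:
send_rows([
  {"gripper": 0.1, "x": 0, "y": 0, "z": -0.1, "ax": 0, "ay": 0, "az": 0},
  {"gripper": -0.3, "x": 0, "y": 0, "z": 0, "ax": 0, "ay": 0, "az": 0},
  {"gripper": -1, "x": 0, "y": 0, "z": 0, "ax": 0, "ay": 0, "az": 0},
  {"gripper": -1, "x": 0, "y": 0, "z": 0, "ax": 0, "ay": 0, "az": 0},
  {"gripper": -1, "x": 0, "y": 0, "z": 0, "ax": 0, "ay": 0, "az": 0},
])

```text
clock: 7.75
position: [435.8, -285.3, 48.6]
ee_rot: [0.708, -0.706, -0.0, 0.0]
contact_force: [-0.1, 0.9, -0.4]
gripper_width: 83.6
grasp_force: 0.0
```

Emit:
send_rows([
  {"gripper": -1, "x": 0, "y": 0, "z": -1.5, "ax": 0, "ay": 0, "az": 0},
  {"gripper": -1, "x": 0, "y": 0, "z": -2.0, "ax": 0, "ay": 0, "az": 0},
  {"gripper": -1, "x": 0, "y": 0, "z": -2.5, "ax": 0, "ay": 0, "az": 0},
  {"gripper": -1, "x": -2.0, "y": -0.7, "z": -1.5, "ax": 0, "ay": 0, "az": 0},
  {"gripper": -1, "x": -3.5, "y": -1.2, "z": 0, "ax": 0, "ay": 0, "az": 0},
])

```text
clock: 8.17
position: [456.7, -232.1, 127.2]
ee_rot: [-0.707, 0.708, -0.003, 0.002]
contact_force: [1.2, 0.8, -0.4]
gripper_width: 85.3
grasp_force: 0.0
```

Emit:
send_rows([
  {"gripper": -1, "x": -3.5, "y": -1.2, "z": 0, "ax": 0, "ay": 0, "az": 0},
  {"gripper": -1, "x": -3.5, "y": -1.2, "z": 0, "ax": 0, "ay": 0, "az": 0},
  {"gripper": -1, "x": -3.5, "y": -1.2, "z": 0, "ax": 0, "ay": 0, "az": 0},
  {"gripper": -1, "x": -3.5, "y": -1.2, "z": 0, "ax": 0, "ay": 0, "az": 0},
  {"gripper": -1, "x": -3.5, "y": -1.2, "z": 0, "ax": 0, "ay": 0, "az": 0},
])

```text
clock: 8.58
position: [514.5, -53.4, 123.8]
ee_rot: [0.708, -0.706, 0.0, -0.0]
contact_force: [1.1, -0.5, 0.5]
gripper_width: 85.3
grasp_force: 0.0
```

Run:
```python
from m import *
s=arm.read_state();print(s['position'],s['gripper_width'])
im,d=shot('side'); w=cloud('side',d); 
rep('cruc',reg(w,(355,150,82,60),60,100));rep('pan',reg(w,(355,160,82,50),40,50)); rep('crucrim',reg(w,(355,150,82,60),72,100))
im=im[100:250,250:450]
cv2.imwrite('pics/s3.png',cv2.resize(im[:,:,::-1],None,fx=3,fy=3))
```

```text
[514.49294491 -53.36165362 123.84738387] 85.3083108306513
cruc 159 mid [ 435.6 -285.2   69.6] med [ 435.1 -282.5   70.5] circ [ 434.4 -285.2] 20.4 rect [ 435.7 -285.1] [37.1 37.5] 2.6
pan 342 mid [ 435.2 -284.4   45. ] med [ 425.  -272.7   43.7] circ [ 435.  -284.7] 42.6 rect [ 433.5 -282.1] [82.7 76.8] 22.3
crucrim 67 mid [ 435.6 -285.    75.7] med [ 435.3 -283.4   75.8] circ [ 435.2 -285.2] 19.8 rect [ 435.3 -285.7] [35.3 38.4] 29.2
```

View pics/s3.png

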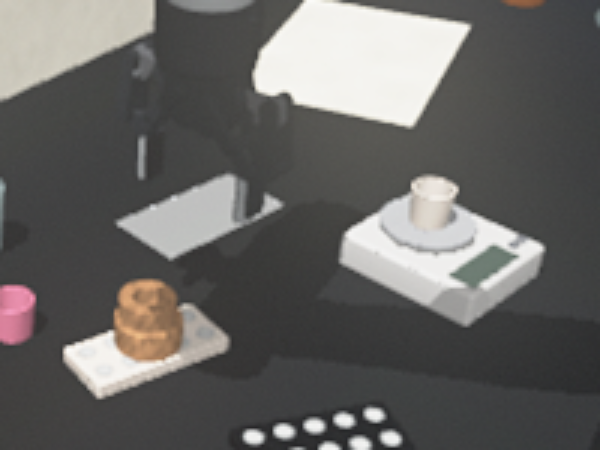

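The side crop shows the crucible upright at the pan's centre, (432,205), and measures within 1 mm. The cork pile is untouched at (148,318).

Emit:
send_rows([
  {"gripper": -1, "x": -2.5, "y": -0.7, "z": 0.5, "ax": 0, "ay": 0, "az": 0},
  {"gripper": -1, "x": -1.0, "y": -0.4, "z": 1.5, "ax": 0, "ay": 0, "az": 0},
  {"gripper": -1, "x": 0, "y": 0, "z": 2.0, "ax": 0, "ay": 0, "az": 0},
  {"gripper": -1, "x": 0, "y": 0, "z": 1.0, "ax": 0, "ay": 0, "az": 0},
  {"gripper": -1, "x": 0, "y": 0, "z": 0, "ax": 0, "ay": 0, "az": 0},
])

```text
clock: 9.05
position: [523.2, -20.4, 71.3]
ee_rot: [0.708, -0.706, -0.002, 0.002]
contact_force: [-1.0, -0.5, -0.4]
gripper_width: 85.2
grasp_force: 0.0
```

Emit:
send_rows([
  {"gripper": -1, "x": -0.7, "y": -0.3, "z": 1.0, "ax": 0, "ay": 0, "az": 0},
  {"gripper": -1, "x": 0, "y": 0, "z": 1.0, "ax": 0, "ay": 0, "az": 0},
  {"gripper": -1, "x": 0, "y": 0, "z": 0.3, "ax": 0, "ay": 0, "az": 0},
  {"gripper": -0.2, "x": 0, "y": 0, "z": 0, "ax": 0, "ay": 0, "az": 0},
  {"gripper": 0, "x": 0, "y": 0, "z": 0, "ax": 0, "ay": 0, "az": 0},
])

```text
clock: 9.47
position: [528.2, -13.3, 50.8]
ee_rot: [0.708, -0.706, 0.0, 0.0]
contact_force: [-0.0, -0.3, 1.5]
gripper_width: 63.9
grasp_force: 0.0
```

Emit:
send_rows([
  {"gripper": 1, "x": 0, "y": 0, "z": 0, "ax": 0, "ay": 0, "az": 0},
  {"gripper": 1, "x": 0, "y": 0, "z": 0, "ax": 0, "ay": 0, "az": 0},
  {"gripper": 1, "x": 0, "y": 0, "z": 0, "ax": 0, "ay": 0, "az": 0},
])

```text
clock: 9.72
position: [528.9, -13.1, 51.9]
ee_rot: [0.708, -0.706, 0.001, -0.001]
contact_force: [-0.4, -0.7, 4.5]
gripper_width: 42.8
grasp_force: 60.9
```

Emit:
send_rows([
  {"gripper": 1, "x": 0, "y": 0, "z": -0.5, "ax": 0, "ay": 0, "az": 0},
  {"gripper": 1, "x": 0, "y": 0, "z": -1.5, "ax": 0, "ay": 0, "az": 0},
  {"gripper": 1, "x": 0, "y": 0, "z": -2.0, "ax": 0, "ay": 0, "az": 0},
  {"gripper": 1, "x": 0, "y": 0, "z": -1.0, "ax": 0, "ay": 0, "az": 0},
  {"gripper": 1, "x": 0, "y": 0, "z": 0, "ax": 0, "ay": 0, "az": 0},
])

```text
clock: 10.13
position: [529.9, -12.7, 103.4]
ee_rot: [0.708, -0.706, 0.002, -0.002]
contact_force: [0.6, -0.4, -0.3]
gripper_width: 42.5
grasp_force: 60.8
```

Run:
```python
from m import *
s=arm.read_state();print(s['position'],s['gripper_width'],s['contact_force'])
im,d=shot('side'); w=cloud('side',d); 
rep('large',reg(w,(262,178,72,56),30,45)); rep('tile',reg(w,(262,178,72,56),9,20))
q=w.reshape(-1,3);c=im.reshape(-1,3).astype(int);p=s['position']
k=(abs(q[:,0]-p[0])<35)&(abs(q[:,1]-p[1])<35)&(q[:,2]>60)&(c[:,0]-c[:,2]>40)
rep('small',q[k]); print(q[k][:,2].min(),q[k][:,2].max())
im=im[100:250,200:400]
cv2.imwrite('pics/s4.png',cv2.resize(im[:,:,::-1],None,fx=4,fy=4))
```

```text
[529.90812232 -12.73714831 103.4144332 ] 42.52012255112437 [ 0.63358172 -0.41684912 -0.2637083 ]
large 274 mid [525.7 -13.6  36.5] med [524.4 -11.4  38.4] circ [525.9 -15.1] 31.0 rect [525.3 -13.2] [55.9 58.1] 15.1
tile 522 mid [527.  -12.4  14.5] med [518.7  10.8  13.4] circ [523.8 -12.5] 66.7 rect [524.9 -13.6] [125.   59.4] 71.8
small 222 mid [529.7 -10.1 112.8] med [531.2  -2.3 106.7] circ [530.9 -12.4] 24.6 rect [532.6  -9.9] [36.8 48.3] 61.0
92.51461893510793 133.09624814530582
```

View pics/s4.png

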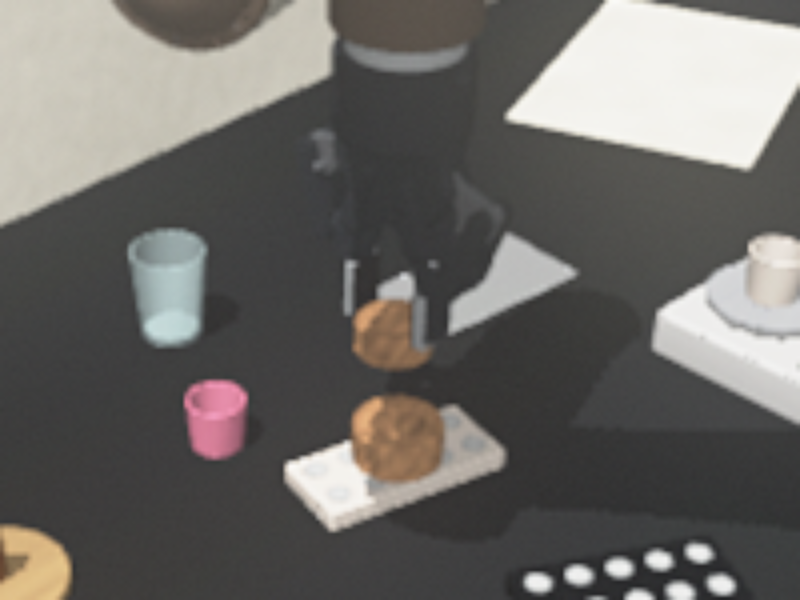

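The side crop shows the small ring held level at (392,333). The large ring is still on the tile at (397,438). The ring's underside is about 11.9 mm below the TCP.

Emit:
send_rows([
  {"gripper": 1, "x": -2.0, "y": 0.6, "z": 0, "ax": 0, "ay": 0, "az": 0},
  {"gripper": 1, "x": -3.2, "y": 1.0, "z": 0, "ax": 0, "ay": 0, "az": 0},
  {"gripper": 1, "x": -3.2, "y": 1.0, "z": 0, "ax": 0, "ay": 0, "az": 0},
  {"gripper": 1, "x": -3.2, "y": 1.0, "z": 0, "ax": 0, "ay": 0, "az": 0},
  {"gripper": 1, "x": -3.2, "y": 1.0, "z": 0, "ax": 0, "ay": 0, "az": 0},
])

```text
clock: 10.6
position: [480.4, 135.6, 99.6]
ee_rot: [0.708, -0.707, -0.0, 0.001]
contact_force: [0.1, 0.8, -0.4]
gripper_width: 42.3
grasp_force: 60.9
```

Emit:
send_rows([
  {"gripper": 1, "x": -3.2, "y": 1.0, "z": 0, "ax": 0, "ay": 0, "az": 0},
  {"gripper": 1, "x": -3.2, "y": 1.0, "z": 0, "ax": 0, "ay": 0, "az": 0},
  {"gripper": 1, "x": -3.2, "y": 1.0, "z": 0, "ax": 0, "ay": 0, "az": 0},
  {"gripper": 1, "x": -3.0, "y": 0.9, "z": 0, "ax": 0, "ay": 0, "az": 0},
  {"gripper": 1, "x": -1.7, "y": 0.5, "z": 0, "ax": 0, "ay": 0, "az": 0},
])

```text
clock: 11.02
position: [436.1, 280.0, 99.7]
ee_rot: [0.709, -0.705, -0.0, 0.001]
contact_force: [0.2, -0.3, 0.2]
gripper_width: 42.4
grasp_force: 60.8
```

Emit:
send_rows([
  {"gripper": 1, "x": 0, "y": 0, "z": 0.5, "ax": 0, "ay": 0, "az": 0},
  {"gripper": 1, "x": 0, "y": 0, "z": 0.5, "ax": 0, "ay": 0, "az": 0},
  {"gripper": 1, "x": 0, "y": 0, "z": 0, "ax": 0, "ay": 0, "az": 0},
])

```text
clock: 11.27
position: [436.2, 276.1, 88.7]
ee_rot: [0.708, -0.707, -0.0, 0.002]
contact_force: [0.0, -0.5, -0.0]
gripper_width: 42.5
grasp_force: 60.8
```

Run:
```python
from m import *
s=arm.read_state();p=s['position'];print(p)
for cam in('side','top'):
    im,d=shot(cam); w=cloud(cam,d)
    q=w.reshape(-1,3);c=im.reshape(-1,3).astype(int)
    k=(abs(q[:,0]-p[0])<35)&(abs(q[:,1]-p[1])<35)&(q[:,2]>60)&(q[:,2]<112)&(c[:,0]-c[:,2]>40)
    rep(cam,q[k]); 
    if k.sum(): print(q[k][:,2].min(),q[k][:,2].max())
```

```text
[436.23038758 276.06958015  88.65657034]
side 333 mid [435.5 279.2  90.3] med [437.8 286.4  93.8] circ [435.  275.8] 25.4 rect [436.8 281.6] [32.6 50.2] 72.9
77.45055331794435 103.12038748469683
top 24 mid [430.2 260.3  89. ] med [433.4 255.9  91.5] circ [430.2 261.8] 19.8 rect [429.3 258.8] [ 6.8 39.5] 72.9
76.0141715697523 101.89774880938921
```

Emit:
send_rows([
  {"gripper": 1, "x": -0.2, "y": -0.3, "z": 1.0, "ax": 0, "ay": 0, "az": 0},
  {"gripper": 1, "x": 0, "y": 0, "z": 1.5, "ax": 0, "ay": 0, "az": 0},
  {"gripper": 1, "x": 0, "y": 0, "z": 1.5, "ax": 0, "ay": 0, "az": 0},
  {"gripper": 1, "x": 0, "y": 0, "z": 1.5, "ax": 0, "ay": 0, "az": 0},
  {"gripper": 1, "x": 0, "y": 0, "z": 0.5, "ax": 0, "ay": 0, "az": 0},
])

```text
clock: 11.78
position: [439.8, 277.9, 28.4]
ee_rot: [0.707, -0.707, -0.0, 0.002]
contact_force: [-0.5, -0.0, -0.5]
gripper_width: 42.4
grasp_force: 60.8
```

Emit:
send_rows([
  {"gripper": 1, "x": 0, "y": 0, "z": 0.3, "ax": 0, "ay": 0, "az": 0},
  {"gripper": 1, "x": 0, "y": 0, "z": 0.2, "ax": 0, "ay": 0, "az": 0},
  {"gripper": 1, "x": 0, "y": 0, "z": 0, "ax": 0, "ay": 0, "az": 0},
])

```text
clock: 12.03
position: [440.8, 279.6, 25.9]
ee_rot: [0.708, -0.706, 0.0, -0.0]
contact_force: [0.7, -0.1, 0.1]
gripper_width: 42.6
grasp_force: 60.8
```

Emit:
send_rows([
  {"gripper": 1, "x": 0.1, "y": 0.1, "z": 0.2, "ax": 0, "ay": 0, "az": 0},
  {"gripper": 1, "x": 0, "y": 0, "z": 0.2, "ax": 0, "ay": 0, "az": 0},
  {"gripper": 1, "x": 0, "y": 0, "z": 0, "ax": 0, "ay": 0, "az": 0},
])

```text
clock: 12.28
position: [439.4, 278.6, 22.0]
ee_rot: [0.708, -0.706, -0.0, -0.0]
contact_force: [0.3, 0.2, -0.1]
gripper_width: 42.3
grasp_force: 60.8
```

Emit:
send_rows([
  {"gripper": 1, "x": 0, "y": 0, "z": 0.2, "ax": 0, "ay": 0, "az": 0},
  {"gripper": 1, "x": 0, "y": 0, "z": 0, "ax": 0, "ay": 0, "az": 0},
])

```text
clock: 12.45
position: [439.7, 278.9, 20.0]
ee_rot: [0.708, -0.706, -0.0, -0.0]
contact_force: [-0.3, 0.3, -0.1]
gripper_width: 42.3
grasp_force: 60.9
```

Almost seated. I'll go another 1–2 mm, then open.

Emit:
send_rows([
  {"gripper": 1, "x": 0, "y": 0, "z": 0.1, "ax": 0, "ay": 0, "az": 0},
  {"gripper": 1, "x": 0, "y": 0, "z": 0, "ax": 0, "ay": 0, "az": 0},
])

```text
clock: 12.62
position: [439.7, 278.9, 19.9]
ee_rot: [0.708, -0.706, 0.0, -0.0]
contact_force: [-2.4, 0.0, 7.5]
gripper_width: 42.3
grasp_force: 61.6
```

Emit:
send_rows([
  {"gripper": 0, "x": 0, "y": 0, "z": 0, "ax": 0, "ay": 0, "az": 0},
  {"gripper": -0.4, "x": 0, "y": 0, "z": 0, "ax": 0, "ay": 0, "az": 0},
  {"gripper": -1, "x": 0, "y": 0, "z": 0, "ax": 0, "ay": 0, "az": 0},
  {"gripper": -1, "x": 0, "y": 0, "z": 0, "ax": 0, "ay": 0, "az": 0},
  {"gripper": -1, "x": 0, "y": 0, "z": 0, "ax": 0, "ay": 0, "az": 0},
])

```text
clock: 13.03
position: [439.4, 278.6, 18.6]
ee_rot: [0.708, -0.706, 0.0, 0.0]
contact_force: [-0.5, 0.3, 0.5]
gripper_width: 85.4
grasp_force: 0.0
```

Emit:
send_rows([
  {"gripper": -1, "x": 0, "y": 0, "z": -1.5, "ax": 0, "ay": 0, "az": 0},
  {"gripper": -1, "x": 0, "y": 0, "z": -2.0, "ax": 0, "ay": 0, "az": 0},
  {"gripper": -1, "x": 0, "y": 0, "z": -2.5, "ax": 0, "ay": 0, "az": 0},
  {"gripper": -1, "x": 2.5, "y": -0.8, "z": -1.0, "ax": 0, "ay": 0, "az": 0},
  {"gripper": -1, "x": 3.5, "y": -1.0, "z": 0, "ax": 0, "ay": 0, "az": 0},
])

```text
clock: 13.45
position: [459.6, 221.4, 91.7]
ee_rot: [0.71, -0.704, 0.0, -0.004]
contact_force: [0.7, -0.3, -0.3]
gripper_width: 85.6
grasp_force: 0.0
```

Emit:
send_rows([
  {"gripper": -1, "x": 3.5, "y": -1.0, "z": 0, "ax": 0, "ay": 0, "az": 0},
  {"gripper": -1, "x": 3.5, "y": -1.0, "z": 0, "ax": 0, "ay": 0, "az": 0},
  {"gripper": -1, "x": 3.5, "y": -1.0, "z": 0, "ax": 0, "ay": 0, "az": 0},
  {"gripper": -1, "x": 3.5, "y": -1.0, "z": 0, "ax": 0, "ay": 0, "az": 0},
  {"gripper": -1, "x": 3.5, "y": -1.0, "z": 0, "ax": 0, "ay": 0, "az": 0},
])

```text
clock: 13.87
position: [508.2, 42.1, 88.8]
ee_rot: [0.708, -0.706, -0.0, 0.0]
contact_force: [-0.2, 0.2, 0.7]
gripper_width: 85.3
grasp_force: 0.0
```

Run:
```python
from m import *
s=arm.read_state();p=s['position'];print(p)
for cam,r in(('side',(208,270,52,60)),('top',(188,226,40,36))):
    im,d=shot(cam); w=cloud(cam,d)
    rep(cam,reg(w,r,22,60)); rep(cam+' ring top',reg(w,r,25.5,33));print(cam, np.nanmax(w[r[1]:r[1]+r[3],r[0]:r[0]+r[2],2]))
    if cam=='side': rep('large',reg(w,(262,178,72,56),30,45)); rep('tile',reg(w,(262,178,72,56),9,20))
```

```text
[508.15155371  42.14775994  88.76052942]
side 340 mid [440.4 278.1  33.3] med [437.1 279.5  27. ] circ [440.1 278.8] 23.4 rect [439.6 279. ] [43.  45.8] 47.0
side ring top 254 mid [440.6 277.9  29. ] med [437.4 279.5  27.1] circ [440.3 278.8] 23.2 rect [440.3 278.4] [43.6 44.6] 64.6
side 44.54314232306683
large 230 mid [526.1 -12.1  35.9] med [521.7  -5.9  38.4] circ [527.3 -14.5] 29.6 rect [525.8 -11.4] [55.9 51.4] 3.9
tile 527 mid [526.7 -12.2  14.5] med [519.1  10.6  13.4] circ [524.2 -13. ] 66.6 rect [525.4 -14. ] [125.2  58.3] 72.8
top 0
top ring top 0
top 501.76325246867134
```

Small ring is seated: its top is at about 28 mm and it is centred on the peg. Now the large ring.

Emit:
send_rows([
  {"gripper": -1, "x": 3.0, "y": -1.0, "z": 0, "ax": 0, "ay": 0, "az": 0},
  {"gripper": -1, "x": 2.0, "y": -0.7, "z": 1.0, "ax": 0, "ay": 0, "az": 0},
  {"gripper": -1, "x": 0, "y": 0, "z": 1.5, "ax": 0, "ay": 0, "az": 0},
  {"gripper": -1, "x": 0, "y": 0, "z": 0.5, "ax": 0, "ay": 0, "az": 0},
  {"gripper": -1, "x": 0, "y": 0, "z": 0, "ax": 0, "ay": 0, "az": 0},
])

```text
clock: 14.38
position: [523.9, -6.2, 57.3]
ee_rot: [0.708, -0.706, -0.001, 0.002]
contact_force: [0.1, -0.3, 1.0]
gripper_width: 85.4
grasp_force: 0.0
```

Emit:
send_rows([
  {"gripper": -1, "x": 0.7, "y": -0.3, "z": 1.0, "ax": 0, "ay": 0, "az": 0},
  {"gripper": -1, "x": 0, "y": 0, "z": 1.2, "ax": 0, "ay": 0, "az": 0},
  {"gripper": -1, "x": 0, "y": 0, "z": 0.8, "ax": 0, "ay": 0, "az": 0},
  {"gripper": -0.5, "x": 0, "y": 0, "z": 0, "ax": 0, "ay": 0, "az": 0},
  {"gripper": 1, "x": 0, "y": 0, "z": 0, "ax": 0, "ay": 0, "az": 0},
])

```text
clock: 14.8
position: [528.1, -12.9, 28.6]
ee_rot: [0.708, -0.706, -0.0, 0.0]
contact_force: [0.6, -0.4, 0.5]
gripper_width: 64.3
grasp_force: 0.0
```

Emit:
send_rows([
  {"gripper": 1, "x": 0, "y": 0, "z": 0, "ax": 0, "ay": 0, "az": 0},
  {"gripper": 1, "x": 0, "y": 0, "z": 0, "ax": 0, "ay": 0, "az": 0},
])

```text
clock: 14.97
position: [529.1, -12.7, 29.9]
ee_rot: [0.708, -0.706, 0.001, -0.001]
contact_force: [-1.0, 0.7, 0.1]
gripper_width: 52.5
grasp_force: 62.6
```

Emit:
send_rows([
  {"gripper": 1, "x": 0, "y": 0, "z": -0.5, "ax": 0, "ay": 0, "az": 0},
  {"gripper": 1, "x": 0, "y": 0, "z": -1.5, "ax": 0, "ay": 0, "az": 0},
  {"gripper": 1, "x": 0, "y": 0, "z": -2.0, "ax": 0, "ay": 0, "az": 0},
  {"gripper": 1, "x": 0, "y": 0, "z": -2.0, "ax": 0, "ay": 0, "az": 0},
  {"gripper": 1, "x": 0, "y": 0, "z": -1.0, "ax": 0, "ay": 0, "az": 0},
])

```text
clock: 15.38
position: [529.5, -12.9, 101.7]
ee_rot: [0.708, -0.706, 0.001, -0.002]
contact_force: [0.9, -0.4, -0.1]
gripper_width: 52.5
grasp_force: 62.7
```

Run:
```python
from m import *
s=arm.read_state();p=s['position'];print(p,s['gripper_width'])
im,d=shot('side','s5.png'); w=cloud('side',d); 
rep('tile',reg(w,(262,178,72,66),9,20))
q=w.reshape(-1,3);c=im.reshape(-1,3).astype(int)
k=(abs(q[:,0]-p[0])<35)&(abs(q[:,1]-p[1])<35)&(q[:,2]>50)&(q[:,2]<115)&(c[:,0]-c[:,2]>40)
rep('large',q[k]); print(q[k][:,2].min(),q[k][:,2].max())
```

```text
[529.50994414 -12.86025346 101.72010291] 52.504017906361646
tile 785 mid [485.8 -12.   12.8] med [523.4  -8.7  13.4] circ [489.4  -0. ] 87.4 rect [4.805e+02 3.000e-01] [124.4 155.1] 73.1
large 363 mid [528.8 -12.8 100.3] med [530.7  -1.2 104.8] circ [528.8 -11.9] 30.3 rect [528.9 -12.7] [50.5 54.6] 43.4
86.79388909516945 113.77893169092994
```

View pics/s5.png

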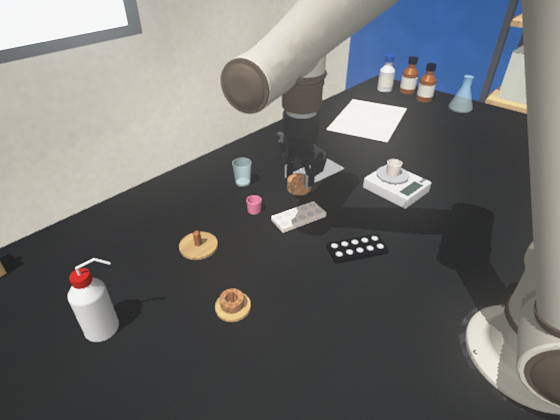

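The side view shows the small ring seated on the thin peg at (232,302). The large ring is in the gripper at (300,184), and the bare tile is at (299,216).

Emit:
send_rows([
  {"gripper": 1, "x": -2.0, "y": -0.8, "z": 0, "ax": 0, "ay": 0, "az": 0},
  {"gripper": 1, "x": -3.0, "y": -1.2, "z": 0, "ax": 0, "ay": 0, "az": 0},
  {"gripper": 1, "x": -3.0, "y": -1.2, "z": 0, "ax": 0, "ay": 0, "az": 0},
  {"gripper": 1, "x": -3.0, "y": -1.2, "z": 0, "ax": 0, "ay": 0, "az": 0},
  {"gripper": 1, "x": -3.0, "y": -1.2, "z": 0, "ax": 0, "ay": 0, "az": 0},
])

```text
clock: 15.85
position: [583.7, 128.2, 98.2]
ee_rot: [0.708, -0.706, -0.0, 0.0]
contact_force: [0.5, -0.1, -1.3]
gripper_width: 52.2
grasp_force: 62.7
```

Emit:
send_rows([
  {"gripper": 1, "x": -3.0, "y": -1.2, "z": 0, "ax": 0, "ay": 0, "az": 0},
  {"gripper": 1, "x": -3.0, "y": -1.2, "z": 0, "ax": 0, "ay": 0, "az": 0},
  {"gripper": 1, "x": -2.0, "y": -1.0, "z": 0, "ax": 0, "ay": 0, "az": 0},
  {"gripper": 1, "x": -1.0, "y": -0.4, "z": 0.5, "ax": 0, "ay": 0, "az": 0},
  {"gripper": 1, "x": 0, "y": 0, "z": 0.5, "ax": 0, "ay": 0, "az": 0},
])

```text
clock: 16.27
position: [621.9, 219.1, 87.5]
ee_rot: [0.709, -0.706, -0.0, -0.0]
contact_force: [-0.7, 0.1, -0.3]
gripper_width: 52.5
grasp_force: 62.7
```

Emit:
send_rows([
  {"gripper": 1, "x": 0, "y": 0, "z": 0.2, "ax": 0, "ay": 0, "az": 0},
  {"gripper": 1, "x": 0, "y": 0, "z": 0, "ax": 0, "ay": 0, "az": 0},
])

```text
clock: 16.43
position: [620.1, 215.5, 85.1]
ee_rot: [0.708, -0.707, -0.001, 0.002]
contact_force: [-1.2, -0.3, 0.0]
gripper_width: 52.3
grasp_force: 62.7
```

Emit:
send_rows([
  {"gripper": 1, "x": -0.2, "y": -0.3, "z": 0.8, "ax": 0, "ay": 0, "az": 0},
  {"gripper": 1, "x": 0, "y": 0, "z": 1.2, "ax": 0, "ay": 0, "az": 0},
  {"gripper": 1, "x": 0, "y": 0, "z": 1.5, "ax": 0, "ay": 0, "az": 0},
  {"gripper": 1, "x": 0, "y": 0, "z": 1.2, "ax": 0, "ay": 0, "az": 0},
  {"gripper": 1, "x": 0, "y": 0, "z": 0.5, "ax": 0, "ay": 0, "az": 0},
])

```text
clock: 16.85
position: [623.1, 217.8, 31.9]
ee_rot: [0.708, -0.707, -0.001, 0.002]
contact_force: [-0.9, -0.8, -0.4]
gripper_width: 52.5
grasp_force: 62.7
```

Emit:
send_rows([
  {"gripper": 1, "x": 0, "y": 0, "z": 0.2, "ax": 0, "ay": 0, "az": 0},
  {"gripper": 1, "x": 0, "y": 0, "z": 0, "ax": 0, "ay": 0, "az": 0},
  {"gripper": 1, "x": 0, "y": 0, "z": 0, "ax": 0, "ay": 0, "az": 0},
])

```text
clock: 17.1
position: [625.0, 219.2, 33.2]
ee_rot: [0.708, -0.706, 0.0, -0.0]
contact_force: [-0.7, 0.1, -0.7]
gripper_width: 52.3
grasp_force: 62.7
```

Emit:
send_rows([
  {"gripper": 1, "x": 0.1, "y": 0.1, "z": 0.4, "ax": 0, "ay": 0, "az": 0},
  {"gripper": 1, "x": 0, "y": 0, "z": 0.3, "ax": 0, "ay": 0, "az": 0},
  {"gripper": 1, "x": 0, "y": 0, "z": 0, "ax": 0, "ay": 0, "az": 0},
])

```text
clock: 17.35
position: [623.2, 217.9, 25.4]
ee_rot: [0.708, -0.706, -0.0, 0.0]
contact_force: [-1.1, 0.1, -0.6]
gripper_width: 52.5
grasp_force: 62.7
```

Emit:
send_rows([
  {"gripper": 1, "x": 0, "y": 0, "z": 0.2, "ax": 0, "ay": 0, "az": 0},
  {"gripper": 1, "x": 0, "y": 0, "z": 0, "ax": 0, "ay": 0, "az": 0},
])

```text
clock: 17.52
position: [623.7, 218.2, 23.8]
ee_rot: [0.708, -0.706, 0.0, -0.0]
contact_force: [-0.5, -0.5, -0.6]
gripper_width: 52.7
grasp_force: 62.7
```

Emit:
send_rows([
  {"gripper": 1, "x": 0, "y": 0, "z": 0.1, "ax": 0, "ay": 0, "az": 0},
  {"gripper": 1, "x": 0, "y": 0, "z": 0, "ax": 0, "ay": 0, "az": 0},
])

```text
clock: 17.68
position: [623.8, 218.3, 23.8]
ee_rot: [0.708, -0.706, 0.0, -0.0]
contact_force: [-1.2, -0.3, 4.0]
gripper_width: 52.7
grasp_force: 63.2
```

Emit:
send_rows([
  {"gripper": -0.3, "x": 0, "y": 0, "z": 0, "ax": 0, "ay": 0, "az": 0},
  {"gripper": -0.6, "x": 0, "y": 0, "z": 0, "ax": 0, "ay": 0, "az": 0},
  {"gripper": -1, "x": 0, "y": 0, "z": 0, "ax": 0, "ay": 0, "az": 0},
  {"gripper": -1, "x": 0, "y": 0, "z": 0, "ax": 0, "ay": 0, "az": 0},
  {"gripper": -1, "x": 0, "y": 0, "z": 0, "ax": 0, "ay": 0, "az": 0},
])

```text
clock: 18.1
position: [623.6, 218.1, 22.6]
ee_rot: [0.708, -0.706, -0.0, 0.0]
contact_force: [-0.7, 0.4, -0.0]
gripper_width: 85.6
grasp_force: 0.0
```

Emit:
send_rows([
  {"gripper": -1, "x": 0, "y": 0, "z": -1.5, "ax": 0, "ay": 0, "az": 0},
  {"gripper": -1, "x": 0, "y": 0, "z": -2.0, "ax": 0, "ay": 0, "az": 0},
  {"gripper": -1, "x": 0, "y": 0, "z": -2.5, "ax": 0, "ay": 0, "az": 0},
  {"gripper": -1, "x": 2.0, "y": 0.8, "z": -1.0, "ax": 0, "ay": 0, "az": 0},
  {"gripper": -1, "x": 3.2, "y": 1.4, "z": 0, "ax": 0, "ay": 0, "az": 0},
])

```text
clock: 18.52
position: [604.9, 168.8, 96.1]
ee_rot: [0.709, -0.705, 0.002, -0.004]
contact_force: [1.4, -0.7, 0.6]
gripper_width: 85.3
grasp_force: 0.0
```

Emit:
send_rows([
  {"gripper": -1, "x": 3.2, "y": 1.4, "z": 0, "ax": 0, "ay": 0, "az": 0},
  {"gripper": -1, "x": 3.2, "y": 1.4, "z": 0, "ax": 0, "ay": 0, "az": 0},
  {"gripper": -1, "x": 3.2, "y": 1.4, "z": 0, "ax": 0, "ay": 0, "az": 0},
  {"gripper": -1, "x": 3.2, "y": 1.4, "z": 0, "ax": 0, "ay": 0, "az": 0},
  {"gripper": -1, "x": 3.2, "y": 1.4, "z": 0, "ax": 0, "ay": 0, "az": 0},
])

```text
clock: 18.93
position: [531.3, 4.6, 93.0]
ee_rot: [0.708, -0.706, 0.0, -0.0]
contact_force: [0.5, 0.0, -0.2]
gripper_width: 85.2
grasp_force: 0.0
```

Run:
```python
from m import *
s=arm.read_state();p=s['position'];print(p)
im,d=shot('side','s6.png'); w=cloud('side',d); g=np.where((im.min(-1)>100)[...,None],w,np.nan)
r=(165,205,66,60)
rep('ring top',reg(w,r,28,40)); print(np.nanmax(w[230:255,180:215,2]))
r=(266,198,62,34);rep('tile',reg(w,r,9,20));rep('tilew',reg(g,r,9,20))
```

```text
[531.26274542   4.55510586  92.96493226]
ring top 301 mid [624.2 215.7  34. ] med [620.3 219.2  32.9] circ [624.  216.2] 28.6 rect [623.2 216.2] [54.9 53.3] 51.5
44.98000768137149
tile 770 mid [525.7 -13.   12.9] med [523.9 -10.3  13.3] circ [524.7 -12.7] 66.2 rect [525.9 -13.4] [124.5  59.7] 72.6
tilew 770 mid [525.7 -13.   12.9] med [523.9 -10.3  13.3] circ [524.7 -12.7] 66.2 rect [525.9 -13.4] [124.5  59.7] 72.6
```

Large ring is seated: its top is at about 34 mm and it is centred. Now the tile, at (527,-13.2) with its long axis at about 73.3°, so I turn the tool +16.8°.

Emit:
send_rows([
  {"gripper": -1, "x": 1.3, "y": 0.3, "z": 0, "ax": 0, "ay": 0, "az": 5.6},
  {"gripper": -1, "x": 0, "y": 0, "z": 1.0, "ax": 0, "ay": 0, "az": 5.6},
  {"gripper": -1, "x": 0, "y": 0, "z": 1.5, "ax": 0, "ay": 0, "az": 5.6},
  {"gripper": -1, "x": 0, "y": 0, "z": 1.5, "ax": 0, "ay": 0, "az": 0},
  {"gripper": -1, "x": 0, "y": 0, "z": 0.5, "ax": 0, "ay": 0, "az": 0},
])

```text
clock: 19.4
position: [527.9, -7.5, 46.1]
ee_rot: [-0.597, 0.802, 0.001, -0.001]
contact_force: [-0.3, 0.1, -0.9]
gripper_width: 85.4
grasp_force: 0.0
```

Emit:
send_rows([
  {"gripper": -1, "x": 0, "y": 0, "z": 0.5, "ax": 0, "ay": 0, "az": 0},
  {"gripper": -1, "x": 0, "y": 0, "z": 0, "ax": 0, "ay": 0, "az": 0},
  {"gripper": -1, "x": 0, "y": 0, "z": 0, "ax": 0, "ay": 0, "az": 0},
])

```text
clock: 19.65
position: [529.5, -7.0, 43.1]
ee_rot: [-0.597, 0.802, -0.0, 0.0]
contact_force: [1.2, -0.3, -0.2]
gripper_width: 85.5
grasp_force: 0.0
```

Emit:
send_rows([
  {"gripper": -1, "x": 0.6, "y": 0.1, "z": 0.8, "ax": 0, "ay": 0, "az": 0},
  {"gripper": -1, "x": 0, "y": 0, "z": 1.2, "ax": 0, "ay": 0, "az": 0},
  {"gripper": -1, "x": 0, "y": 0, "z": 1.0, "ax": 0, "ay": 0, "az": 0},
  {"gripper": -1, "x": 0, "y": 0, "z": 0.5, "ax": 0, "ay": 0, "az": 0},
  {"gripper": -1, "x": 0, "y": 0, "z": 0, "ax": 0, "ay": 0, "az": 0},
])

```text
clock: 20.07
position: [525.6, -12.9, 6.6]
ee_rot: [-0.597, 0.802, 0.001, -0.001]
contact_force: [0.1, -0.9, -0.2]
gripper_width: 85.6
grasp_force: 0.0
```

Emit:
send_rows([
  {"gripper": -1, "x": 0, "y": 0, "z": 0.2, "ax": 0, "ay": 0, "az": 0},
  {"gripper": -1, "x": 0, "y": 0, "z": 0, "ax": 0, "ay": 0, "az": 0},
  {"gripper": -1, "x": 0, "y": 0, "z": 0, "ax": 0, "ay": 0, "az": 0},
])

```text
clock: 20.32
position: [526.8, -12.5, 6.1]
ee_rot: [-0.597, 0.802, -0.0, 0.0]
contact_force: [0.5, -0.1, -0.0]
gripper_width: 85.4
grasp_force: 0.0
```

Emit:
send_rows([
  {"gripper": -1, "x": 0, "y": 0, "z": 0.3, "ax": 0, "ay": 0, "az": 0},
  {"gripper": -1, "x": 0, "y": 0, "z": 0.2, "ax": 0, "ay": 0, "az": 0},
  {"gripper": -0.2, "x": 0, "y": 0, "z": 0, "ax": 0, "ay": 0, "az": 0},
  {"gripper": -0.3, "x": 0, "y": 0, "z": 0, "ax": 0, "ay": 0, "az": 0},
  {"gripper": -0.3, "x": 0, "y": 0, "z": 0, "ax": 0, "ay": 0, "az": 0},
])

```text
clock: 20.73
position: [526.3, -12.6, 0.9]
ee_rot: [-0.597, 0.802, 0.0, -0.0]
contact_force: [-0.6, 0.4, 1.9]
gripper_width: 55.4
grasp_force: 8.7
```

Emit:
send_rows([
  {"gripper": 1, "x": 0, "y": 0, "z": 0, "ax": 0, "ay": 0, "az": 0},
  {"gripper": 1, "x": 0, "y": 0, "z": 0, "ax": 0, "ay": 0, "az": 0},
  {"gripper": 1, "x": 0, "y": 0, "z": 0, "ax": 0, "ay": 0, "az": 0},
])

```text
clock: 20.98
position: [526.4, -12.6, 1.4]
ee_rot: [-0.597, 0.802, -0.0, -0.0]
contact_force: [-2.4, 0.4, 5.9]
gripper_width: 54.3
grasp_force: 63.9
```

Emit:
send_rows([
  {"gripper": 1, "x": 0, "y": 0, "z": -0.3, "ax": 0, "ay": 0, "az": 0},
  {"gripper": 1, "x": 0, "y": 0, "z": -0.8, "ax": 0, "ay": 0, "az": 0},
  {"gripper": 1, "x": 0, "y": 0, "z": -1.5, "ax": 0, "ay": 0, "az": 0},
  {"gripper": 1, "x": 0, "y": 0, "z": -1.5, "ax": 0, "ay": 0, "az": 0},
  {"gripper": 1, "x": 0, "y": 0, "z": -0.5, "ax": 0, "ay": 0, "az": 0},
])

```text
clock: 21.4
position: [527.7, -12.3, 48.8]
ee_rot: [-0.597, 0.802, -0.001, 0.002]
contact_force: [0.8, -0.5, -3.3]
gripper_width: 54.4
grasp_force: 63.9
```

Run:
```python
from m import *
s=arm.read_state();p=s['position'];print(p,s['contact_force'])
im,d=shot('side'); w=cloud('side',d)
q=w.reshape(-1,3);c=im.reshape(-1,3).astype(int)
k=(abs(q[:,0]-p[0])<70)&(abs(q[:,1]-p[1])<75)&(q[:,2]>p[2]-10)&(q[:,2]<p[2]+20)&(c.min(1)>110)
rep('tile',q[k]); print(np.linalg.lstsq(np.c_[q[k][:,:2]-p[:2],np.ones(k.sum())],q[k][:,2],rcond=None)[0])
im=im[100:250,200:400]
cv2.imwrite('pics/s7.png',cv2.resize(im[:,:,::-1],None,fx=4,fy=4))
```

```text
[527.69903508 -12.3103152   48.76986075] [ 0.82481382 -0.53602118 -3.29247793]
tile 706 mid [527.6  -9.2  57. ] med [525.5   8.6  60.4] circ [526.7 -13.6] 67.2 rect [525.  -12.7] [125.3  70.8] 76.1
[ 7.69907040e-02 -3.09979428e-02  5.97421890e+01]
```

View pics/s7.png

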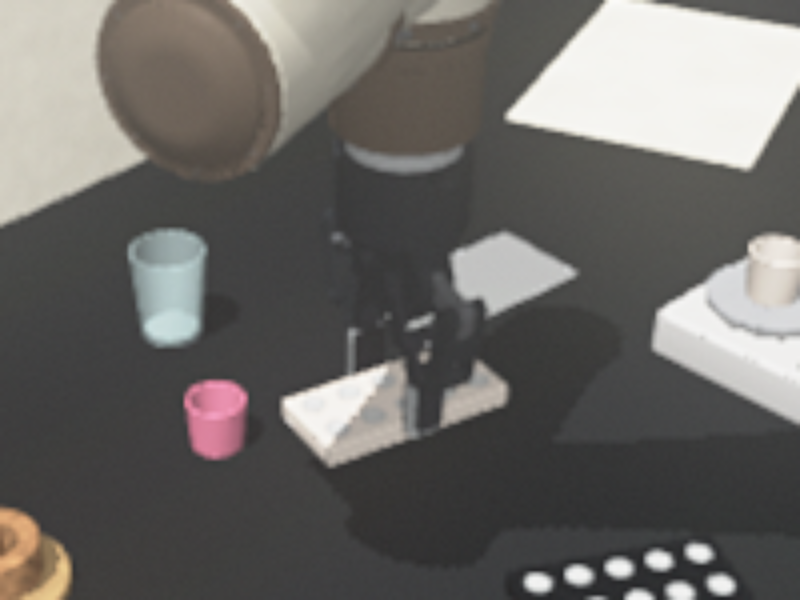

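The side crop shows the tile held level by the gripper at (395,410), with the mat clear behind it. I'll refine the mat pose from the first pictures.

Run:
```python
from m import *
for c,r in(('side',(284,154,66,36)),('top',(352,145,75,50))):
    w=np.load(c+'0.npy');im=np.load(c+'0im.npy')
    x,y,a,b=r; m=np.zeros(im.shape[:2],np.uint8); m[y:y+b,x:x+a]=(im[y:y+b,x:x+a].min(-1)>85)
    n,l,st,_=cv2.connectedComponentsWithStats(m); i=1+st[1:,4].argmax()
    p=w[(l==i)]; p=p[abs(p[:,2]-2.5)<6]; rep(c,p)
    ct=max(cv2.findContours((l==i).astype(np.uint8),0,1)[0],key=cv2.contourArea)
    # corners on plane z=3
    M=arm.camera_model(c);T=np.array(M['cam_to_world'])
    u=ct[:,0].astype(float); ray=np.c_[(u[:,0]-M['cx'])/M['fx'],(u[:,1]-M['cy'])/M['fy'],np.ones(len(u))]@T[:3,:3].T
    P=T[:3,3]+ray*((3-T[2,3])/ray[:,2])[:,None]
    print(c,cv2.minAreaRect(P[:,:2].astype(np.float32)))
    k=cv2.moments(P[:,None,:2].astype(np.float32)); mu=np.array([[k['mu20'],k['mu11']],[k['mu11'],k['mu02']]]); v=np.linalg.eigh(mu*np.sign(k['m00']))[1][:,1]
    print('centroid',k['m10']/k['m00'],k['m01']/k['m00'],'angle',np.degrees(np.arctan2(v[1],v[0]))%180)
```

```text
side 814 mid [ 631.9 -203.5    1.3] med [ 629.4 -211.7    2.5] circ [ 631.3 -204.3] 98.2 rect [ 633.6 -203. ] [192.2  90.6] 83.9
side ((630.5206298828125, -196.3990936279297), (196.3260498046875, 91.05250549316406), 86.2335433959961)
centroid 627.6997396274141 -206.30406718112246 angle 88.1933107937409
top 1585 mid [ 630.4 -212.9    2.5] med [ 630.  -213.8    2.3] circ [ 630.5 -213.8] 84.4 rect [ 630.4 -213.2] [154.   85.6] 82.1
top ((630.25146484375, -212.49322509765625), (152.67544555664062, 84.16703796386719), 81.76507568359375)
centroid 630.1858795741022 -212.65117323006982 angle 81.999165757306
```

Emit:
send_rows([
  {"gripper": 1, "x": 0, "y": 0, "z": 0, "ax": 0, "ay": 0, "az": -4.3},
  {"gripper": 1, "x": 0, "y": 0, "z": 0, "ax": 0, "ay": 0, "az": -4.3},
  {"gripper": 1, "x": 1.6, "y": -1.1, "z": 0, "ax": 0, "ay": 0, "az": 0},
  {"gripper": 1, "x": 2.4, "y": -1.7, "z": 0, "ax": 0, "ay": 0, "az": 0},
  {"gripper": 1, "x": 2.6, "y": -1.8, "z": 0, "ax": 0, "ay": 0, "az": 0},
])

```text
clock: 21.87
position: [562.4, -84.4, 46.1]
ee_rot: [-0.656, 0.754, 0.001, -0.0]
contact_force: [0.4, 0.1, -3.7]
gripper_width: 53.7
grasp_force: 63.9
```

Emit:
send_rows([
  {"gripper": 1, "x": 2.6, "y": -1.9, "z": 0, "ax": 0, "ay": 0, "az": 0},
  {"gripper": 1, "x": 2.6, "y": -1.9, "z": 0, "ax": 0, "ay": 0, "az": 0},
  {"gripper": 1, "x": 2.6, "y": -1.8, "z": 0, "ax": 0, "ay": 0, "az": 0},
  {"gripper": 1, "x": 2.4, "y": -1.7, "z": 0, "ax": 0, "ay": 0, "az": 0},
  {"gripper": 1, "x": 1.6, "y": -1.0, "z": 0, "ax": 0, "ay": 0, "az": 0},
])

```text
clock: 22.28
position: [629.0, -215.4, 45.4]
ee_rot: [-0.655, 0.756, 0.0, -0.0]
contact_force: [0.7, 1.0, -2.0]
gripper_width: 54.1
grasp_force: 63.9
```

Emit:
send_rows([
  {"gripper": 1, "x": 0, "y": 0, "z": 0.5, "ax": 0, "ay": 0, "az": 0},
  {"gripper": 1, "x": 0, "y": 0, "z": 0.5, "ax": 0, "ay": 0, "az": 0},
  {"gripper": 1, "x": 0, "y": 0, "z": 0, "ax": 0, "ay": 0, "az": 0},
])

```text
clock: 22.53
position: [626.3, -212.2, 34.1]
ee_rot: [-0.655, 0.755, 0.002, -0.001]
contact_force: [-0.6, 0.3, -3.5]
gripper_width: 54.4
grasp_force: 63.9
```

Run:
```python
from m import *
s=arm.read_state();p=s['position'];print(p,s['ee_rot'])
for cam in('side','top'):
    im,d=shot(cam,'m_%s.png'%cam); w=cloud(cam,d)
    q=w.reshape(-1,3);c=im.reshape(-1,3).astype(int)
    k=(abs(q[:,0]-p[0])<50)&(abs(q[:,1]-p[1])<75)&(q[:,2]>p[2]+5)&(q[:,2]<p[2]+18)&(c.min(1)>100)
    rep(cam+' tile',q[k])
```

```text
[ 626.26445666 -212.24699902   34.11648772] [-0.65529281  0.75537038  0.00220772 -0.00143351]
side tile 399 mid [ 626.  -211.1   44.9] med [ 625.3 -192.1   46. ] circ [ 625.7 -212.7] 67.4 rect [ 625.6 -213.2] [125.1  68.3] 82.8
top tile 426 mid [ 623.5 -209.7   45.8] med [ 619.9 -183.6   46.7] circ [ 620.9 -210.4] 64.6 rect [ 620.9 -210.5] [126.7  49.4] 76.7
```

Emit:
send_rows([
  {"gripper": 1, "x": 0, "y": -0.2, "z": 0.6, "ax": 0, "ay": 0, "az": 0},
  {"gripper": 1, "x": 0, "y": 0, "z": 0.8, "ax": 0, "ay": 0, "az": 0},
  {"gripper": 1, "x": 0, "y": 0, "z": 0.6, "ax": 0, "ay": 0, "az": 0},
  {"gripper": 1, "x": 0, "y": 0, "z": 0.3, "ax": 0, "ay": 0, "az": 0},
  {"gripper": 1, "x": 0, "y": 0, "z": 0, "ax": 0, "ay": 0, "az": 0},
])

```text
clock: 23.05
position: [629.5, -212.7, 12.3]
ee_rot: [-0.656, 0.755, 0.001, -0.001]
contact_force: [0.5, -0.2, -3.6]
gripper_width: 54.1
grasp_force: 63.9
```

Emit:
send_rows([
  {"gripper": 1, "x": 0, "y": 0, "z": 0.1, "ax": 0, "ay": 0, "az": 0},
  {"gripper": 1, "x": 0, "y": 0, "z": 0, "ax": 0, "ay": 0, "az": 0},
])

```text
clock: 23.22
position: [630.5, -213.1, 12.8]
ee_rot: [-0.656, 0.755, -0.0, 0.0]
contact_force: [0.1, 0.1, -2.4]
gripper_width: 54.2
grasp_force: 63.9
```

Emit:
send_rows([
  {"gripper": 1, "x": 0, "y": 0.1, "z": 0.2, "ax": 0, "ay": 0, "az": 0},
  {"gripper": 1, "x": 0, "y": 0, "z": 0.2, "ax": 0, "ay": 0, "az": 0},
  {"gripper": 1, "x": 0, "y": 0, "z": 0.1, "ax": 0, "ay": 0, "az": 0},
  {"gripper": 1, "x": 0, "y": 0, "z": 0, "ax": 0, "ay": 0, "az": 0},
])

```text
clock: 23.55
position: [629.2, -213.0, 7.5]
ee_rot: [-0.656, 0.755, 0.0, -0.0]
contact_force: [0.3, 0.1, -3.1]
gripper_width: 54.0
grasp_force: 63.9
```

Emit:
send_rows([
  {"gripper": 1, "x": 0, "y": 0, "z": 0.1, "ax": 0, "ay": 0, "az": 0},
  {"gripper": 1, "x": 0, "y": 0, "z": 0, "ax": 0, "ay": 0, "az": 0},
])

```text
clock: 23.72
position: [629.4, -213.0, 6.7]
ee_rot: [-0.656, 0.755, 0.0, -0.0]
contact_force: [0.4, 0.7, -2.8]
gripper_width: 54.1
grasp_force: 63.9
```

Emit:
send_rows([
  {"gripper": 1, "x": 0, "y": 0, "z": 0.1, "ax": 0, "ay": 0, "az": 0},
  {"gripper": 1, "x": 0, "y": 0, "z": 0.1, "ax": 0, "ay": 0, "az": 0},
  {"gripper": 1, "x": 0, "y": 0, "z": 0, "ax": 0, "ay": 0, "az": 0},
])

```text
clock: 23.97
position: [629.2, -212.9, 4.5]
ee_rot: [-0.656, 0.755, 0.0, -0.0]
contact_force: [-0.8, 0.3, -2.8]
gripper_width: 54.2
grasp_force: 63.9
```

Emit:
send_rows([
  {"gripper": 1, "x": 0, "y": 0, "z": 0.05, "ax": 0, "ay": 0, "az": 0},
  {"gripper": 1, "x": 0, "y": 0, "z": 0, "ax": 0, "ay": 0, "az": 0},
])

```text
clock: 24.13
position: [629.4, -213.0, 4.5]
ee_rot: [-0.656, 0.755, 0.0, -0.0]
contact_force: [-1.1, -0.4, -1.7]
gripper_width: 54.0
grasp_force: 64.0
```

Emit:
send_rows([
  {"gripper": 1, "x": 0, "y": 0, "z": 0.1, "ax": 0, "ay": 0, "az": 0},
  {"gripper": 1, "x": 0, "y": 0, "z": 0, "ax": 0, "ay": 0, "az": 0},
])

```text
clock: 24.3
position: [629.4, -213.0, 4.4]
ee_rot: [-0.656, 0.755, -0.0, -0.0]
contact_force: [-2.1, 0.2, 3.5]
gripper_width: 54.4
grasp_force: 64.7
```

Emit:
send_rows([
  {"gripper": -0.2, "x": 0, "y": 0, "z": 0, "ax": 0, "ay": 0, "az": 0},
  {"gripper": -0.4, "x": 0, "y": 0, "z": 0, "ax": 0, "ay": 0, "az": 0},
  {"gripper": -1, "x": 0, "y": 0, "z": 0, "ax": 0, "ay": 0, "az": 0},
  {"gripper": -1, "x": 0, "y": 0, "z": 0, "ax": 0, "ay": 0, "az": 0},
  {"gripper": -1, "x": 0, "y": 0, "z": 0, "ax": 0, "ay": 0, "az": 0},
])

```text
clock: 24.72
position: [629.7, -213.1, 3.2]
ee_rot: [-0.656, 0.755, -0.0, 0.0]
contact_force: [-0.4, 0.1, -0.3]
gripper_width: 85.5
grasp_force: 0.0
```

Emit:
send_rows([
  {"gripper": -1, "x": 0, "y": 0, "z": -1.0, "ax": 0, "ay": 0, "az": 0},
  {"gripper": -1, "x": 0, "y": 0, "z": -2.0, "ax": 0, "ay": 0, "az": 0},
  {"gripper": -1, "x": 0, "y": 0, "z": -3.0, "ax": 0, "ay": 0, "az": 0},
  {"gripper": -1, "x": 0, "y": 0, "z": -3.5, "ax": 0, "ay": 0, "az": 0},
  {"gripper": -1, "x": 0, "y": 0, "z": -3.5, "ax": 0, "ay": 0, "az": 0},
])

```text
clock: 25.13
position: [629.1, -213.1, 135.0]
ee_rot: [-0.656, 0.755, 0.0, -0.0]
contact_force: [1.3, 0.7, -0.1]
gripper_width: 85.3
grasp_force: 0.0
```

Emit:
send_rows([
  {"gripper": -1, "x": -3.0, "y": 2.0, "z": -1.0, "ax": 0, "ay": 0, "az": 0},
  {"gripper": -1, "x": -3.0, "y": 2.0, "z": 0, "ax": 0, "ay": 0, "az": 0},
  {"gripper": -1, "x": -3.0, "y": 2.0, "z": 0, "ax": 0, "ay": 0, "az": 0},
  {"gripper": -1, "x": -3.0, "y": 2.0, "z": 0, "ax": 0, "ay": 0, "az": 0},
  {"gripper": -1, "x": -3.0, "y": 2.0, "z": 0, "ax": 0, "ay": 0, "az": 0},
])

```text
clock: 25.55
position: [550.7, -49.3, 144.3]
ee_rot: [-0.655, 0.755, -0.0, 0.001]
contact_force: [0.7, 0.9, -0.5]
gripper_width: 85.5
grasp_force: 0.0
```

Run:
```python
from m import *
s=arm.read_state();p=s['position'];print(p)
o=[]
for cam,r in(('side',(280,145,75,50)),('top',(345,140,85,60))):
    im,d=shot(cam); w=cloud(cam,d); g=np.where((im.min(-1)>85)[...,None],w,np.nan)
    rep(cam+' tile',reg(w,r,12.5,24)); rep(cam+' mat',reg(g,r,-1,8))
    x,y,a,b=r; o.append(cv2.resize(im[y-15:y+b+15,x-20:x+a+20,::-1],(480,400),interpolation=cv2.INTER_CUBIC))
    if cam=='top':
        q=w.reshape(-1,3);k=(abs(q[:,0]-436)<60)&(abs(q[:,1]+285)<60)&(q[:,2]>60)&(q[:,2]<90); rep('cruc',q[k])
        k=(abs(q[:,0]-745)<50)&(abs(q[:,1]+28)<50)&(q[:,2]>20)&(q[:,2]<90); rep('beak',q[k])
cv2.imwrite('pics/f.png',cv2.resize(np.hstack(o),(800,340)))
```

```text
[550.71928831 -49.27023311 144.2910073 ]
side tile 470 mid [ 629.8 -213.    16.2] med [ 627.  -206.7   16.6] circ [ 629.1 -213. ] 67.0 rect [ 629.1 -213.1] [124.9  58.9] 82.5
side mat 324 mid [ 634.5 -221.5    3.5] med [ 604.4 -187.7    2.5] circ [ 632.2 -221.5] 91.6 rect [ 633.9 -221.4] [164.9  94.1] 80.5
top tile 712 mid [ 631.7 -218.2   18.2] med [ 630.9 -220.4   16.8] circ [ 632.2 -214.8] 64.4 rect [ 631.6 -215.4] [119.5  56.8] 81.8
top mat 388 mid [ 631.5 -224.9    3.4] med [ 615.1 -237.8    2.5] circ [ 634.4 -220.6] 76.4 rect [ 630.8 -220.9] [137.4  82. ] 82.2
cruc 85 mid [ 437.4 -284.4   71.8] med [ 439.7 -288.9   73.1] circ [ 437.8 -284.6] 18.7 rect [ 438.3 -284.8] [35.2 36.5] 41.5
beak 202 mid [745.2 -28.2  44.8] med [756.5 -31.2  50.8] circ [745.4 -28.7] 25.9 rect [745.7 -28.6] [51.2 49.6] 16.3
```

View pics/f.png

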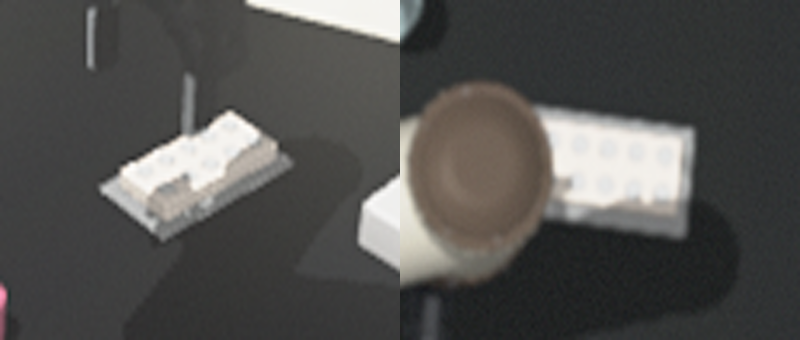

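The crops show the tile level on the mat and lined up, but the arm hides part of it from above. I'll move the arm aside and check the margins.

Emit:
send_rows([
  {"gripper": -1, "x": -3.0, "y": 1.5, "z": 0, "ax": 0, "ay": 0, "az": 0},
  {"gripper": -1, "x": -3.0, "y": 1.5, "z": 0, "ax": 0, "ay": 0, "az": 0},
  {"gripper": -1, "x": -3.0, "y": 1.5, "z": 0, "ax": 0, "ay": 0, "az": 0},
  {"gripper": -1, "x": -2.0, "y": 1.0, "z": 0, "ax": 0, "ay": 0, "az": 0},
  {"gripper": -1, "x": 0, "y": 0, "z": 0, "ax": 0, "ay": 0, "az": 0},
])

```text
clock: 26.07
position: [512.1, 68.9, 144.3]
ee_rot: [-0.657, 0.754, -0.0, 0.001]
contact_force: [-0.0, -0.4, 0.7]
gripper_width: 85.2
grasp_force: 0.0
```

Run:
```python
from m import *
print(arm.read_state()['position'])
cam,r='top',(350,145,80,50)
im,d=shot(cam,'t9.png'); w=cloud(cam,d); g=np.where((im.min(-1)>85)[...,None],w,np.nan)
rep('tile',reg(w,r,12.5,24)); rep('mat+tile',reg(g,r,-2,24)); rep('mat0',reg(np.where((np.load('top0im.npy').min(-1)>85)[...,None],np.load('top0.npy'),np.nan),r,-2,24))
R=(212,155,40,40);
for n,c,lo,hi in(('thick',(624,217),20,60),('thin',(440,279),20,60),('cruc',(436,-285),60,90),('wash',(570,466),15,200)):
    q=w.reshape(-1,3);k=(abs(q[:,0]-c[0])<50)&(abs(q[:,1]-c[1])<50)&(q[:,2]>lo)&(q[:,2]<hi); rep(n,q[k])
cv2.imwrite('pics/t9c.png',cv2.resize(im[130:290,180:460,::-1],(800,457),interpolation=cv2.INTER_CUBIC))
```

```text
[512.08846993  68.90808592 144.27737373]
tile 840 mid [ 631.3 -212.5   18.2] med [ 631.5 -211.3   17.1] circ [ 632.8 -212.6] 66.9 rect [ 631.7 -213.1] [124.2  57.9] 81.7
mat+tile 1587 mid [ 630.6 -212.6   11. ] med [ 628.8 -210.8   13.3] circ [ 630.2 -213.3] 84.2 rect [ 630.7 -213. ] [153.5  84.9] 82.0
mat0 1503 mid [ 630.4 -212.6    5.2] med [ 629.5 -212.9    2.6] circ [ 630.5 -213.8] 84.4 rect [ 630.4 -213. ] [153.4  85.5] 81.9
thick 281 mid [626.8 216.9  34.3] med [624.5 216.9  34.1] circ [626.5 216.6] 28.4 rect [626.2 217. ] [55.2 54. ] 32.2
thin 0
cruc 88 mid [ 437.4 -284.1   72.7] med [ 437.5 -288.7   73.7] circ [ 438.2 -283.7] 19.2 rect [ 437.3 -284.1] [35.5 35.8] 88.9
wash 626 mid [577.4 469.3  94.4] med [570.9 461.6 107.1] circ [571.8 467.4] 40.9 rect [572.5 472.7] [71.  59.9] 18.8
```

View pics/t9c.png

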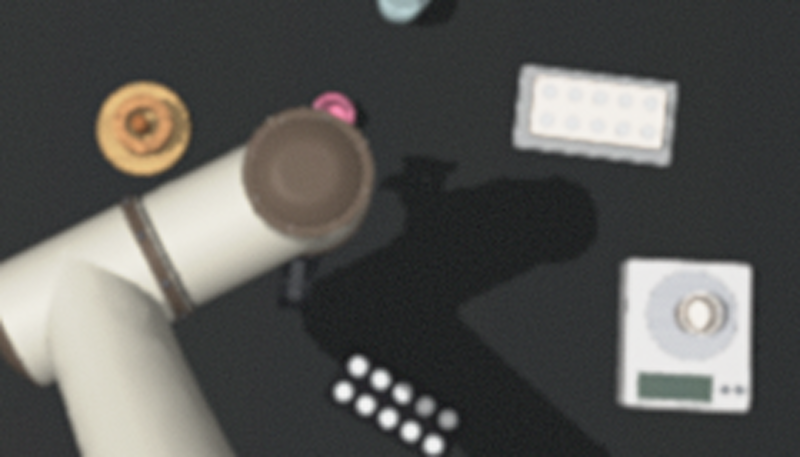

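The top crop shows the tile centred on the mat at (596,113), within about 1 mm and 0.2°. The crucible is on the pan at (699,314), its offset explained by parallax, and the large ring is on its peg at (143,125). The beaker and wash bottle have not moved.

```bash
python3 -c "
from bench import arm
print(arm.job_done())"
```

```text
the job is handed in; nothing more can be done
None
```

The job is handed in: the crucible is on the pan, both cork rings are on their pegs and the white tile is centred and lined up on the mat. The beaker and wash bottle were left where they stood.

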